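# Set the welcome coffee tray

### The job

Set the coffee tray: stand the cup upright on the saucer, the tall glass upright on the coaster, and the steel sugar jar upright on the tray midway between saucer and coaster, with its wooden lid properly seated on top of it. Stand the coffee capsule, foil side up, on the tray straight behind the jar (towards the tray's back edge, away from the robot), about a finger's width (20 mm) clear of the jar. Leave the short glass where it is.

Things in the scene. Friction and masses are not known exactly. Their poses are not given: they have to be found in the camera images.
- cup: small white china cup, 58 mm tall, 62 mm across the rim, foot 42 mm across, open at the top, with a thin loop handle that reaches 54 mm from the cup's axis towards its own +y, between 16 and 50 mm up. Origin: centre of its underside, z up the axis. It starts upright on the counter (z = 0).
- tall_glass: the taller of two clear tumblers, 115 mm tall, 52 mm across at the foot and 62 mm at the rim, open at the top. Origin: centre of its underside, z up the axis. It starts upright on the counter.
- short_glass: the shorter clear tumbler, 70 mm tall, 54 mm across at the foot and 62 mm at the rim; it is not needed and stays where it is. Origin: centre of its underside.
- jar: straight round steel sugar jar without its lid, 50 mm tall, 64 mm across, mouth 56 mm across at the top. Origin: centre of its underside, z up the axis. It starts upright on the counter.
- lid: round wooden lid of the jar: a disc 66 mm across and 6 mm thick, below it a plug 44 mm across and 8 mm deep that drops into the jar's mouth, above it a round knob 18 mm across and 26 mm tall; 40 mm tall in all. Origin: centre of the plug's underside, z up through the knob; seated on the jar, the origin lies 42 mm above the jar's origin. It starts on the counter, knob up, standing on its plug.
- capsule: coffee capsule, 28 mm tall: black plastic body 29 mm across at the foot and 33 mm higher up, with a rim 37 mm across and 6 mm thick at the top, which is closed by a silvery foil disc. Origin: centre of its underside, z up the axis. It starts upright on the counter, foil up.
- saucer: white round dish fixed on the tray, 112 mm across, rim 12 mm above its underside, flat inside floor about 68 mm across and 6 mm above its underside. Origin: centre of its underside, which is 4 mm above the counter (the tray's floor). It lies at one end of the tray, left or right, 105 mm from the tray's origin.
- coaster: square cork coaster fixed on the tray, 88 x 88 mm, 5 mm thick. Origin: centre of its underside, which is 4 mm above the counter. It lies at the other end of the tray from the saucer, 105 mm from the tray's origin.
- tray: black rectangular tray fixed on the counter, 360 mm wide (along its y) and 185 mm deep (along its x), floor 4 mm thick, a lip 5 mm wide and 10 mm high all round. Origin: on the counter plane, at the midpoint between saucer and coaster; x points to its back edge (away from the robot), which is 105 mm from the origin; the front edge is 80 mm from the origin; y along its width to the left.
Not all that is in view belongs to the job. What is shaped like the tall_glass but green is not meant. What is shaped like the cup but red is not meant.

How it is judged (in metres and radians):
At the end, for the whole second after the job is handed in: Upright, released, at rest: cup on the saucer floor (12 mm of centre), tall glass on the coaster (15 mm), jar on the tray (15 mm of the saucer-coaster midpoint), lid seated in the jar (9 mm), capsule on the tray 52 to 90 mm behind that midpoint, 15 mm sideways; tilts under 0.1 rad (horizontal distance between cup and saucer below 0.012 m and z of cup in the frame of saucer between 0.003 and 0.01 m and horizontal distance between tall_glass and coaster below 0.015 m and z of tall_glass in the frame of coaster between 0.002 and 0.009 m and horizontal distance between jar and tray below 0.015 m and z of jar in the frame of tray between 0.001 and 0.008 m and horizontal distance between lid and jar below 0.009 m and z of lid in the frame of jar between 0.038 and 0.046 m and x of capsule in the frame of tray between 0.052 and 0.09 m and y of capsule in the frame of tray between -0.015 and 0.015 m and z of capsule in the frame of tray between 0.001 and 0.008 m and angle between each of cup, tall_glass, jar, lid, capsule's own z axis and vertical below 0.1 rad and linear speed of each of cup, tall_glass, jar, lid, capsule below 0.02 m/s); the robot touches nothing.
It fails at once if the short glass is moved by more than 20 mm (distance of short_glass from where it was at the start of the episode above 0.02 m).
It also fails if it takes over 120 s, if anything falls off the work surface, if the arm or the gripper's body presses on something with over 40 N, if the wrist force passes 120 N, or if a joint passes its speed limit or range.

### The arm

A 6-joint arm with a two-finger parallel gripper is mounted at the origin on the work surface. World frame = base frame: x ahead of the robot, y to its left, z up, the work surface at z = 0. Lengths are in m, angles in degrees, forces in N, time in s.
With the tool pointing down it reaches from about 0.25 to 0.725 m from the base axis. Payload 9.7 kg.
Tool frame: the origin (TCP) lies at the very end of the fingers, on their centre line; the grasp point (between the pads) lies 19 mm behind it; z points along the fingers, y is the direction in which the jaws open and shut (so a half turn about z gives the same grasp; the last joint's range is limited). The gripper opens to 85 mm and grips with 20 to 120 N. Pads are 22 mm wide; open, the fingers measure 114 mm over their backs; the gripper's body (76 mm by 85 mm) begins 54 mm behind the grasp point. The pads swing forward as they close: fully open they stand 13 mm farther back than shut.
Start: joints at [-72.823, 4.979, 10.078, 95.1, 0, 90], TCP at [0.162, -0.525, 0.231] pointing down, gripper open.
Joint ranges: [-179.16, 179.16], [-48.56, 103.87], [-65.8, 70.77], [-126.05, 130.52], [-82.76, 87.17], [-180, 180]. Speed limits (degrees/s): [127.2, 127.2, 147.25, 180, 180, 180].

### API

Orientations are given as [roll, pitch, yaw] about the fixed x, y, z axes, in that order (R = Rz(yaw) Ry(pitch) Rx(roll)).
In Python, from workcell import bot gives the robot as it stands. The module is installed in compiled form; this text tells all that it offers.
- The arm moves only by the tool step_arm, never from a script. Its arguments are lists of equal length, an entry for each row: "dr": the turn, a rotation vector about the tool's x, y, z in rad, a list of three; "xyz": the shift along the tool's x, y, z in units of 40 mm (1.0 is 40 mm), a list of three; "gripper": the opening, from 0 (shut) to 1 (fully open). In form: {"dr": [[wx, wy, wz], ...], "xyz": [[x, y, z], ...], "gripper": [gripper, ...]}. A call has exactly 8 rows; each row is the pose to reach, as a shift and turn from the pose commanded when the call began, along the tool's axes at that moment; what a row does not reach only later rows make up. A row lasts 1/10 s, in which the tool goes at most 50 mm and 8.59 degrees, less where a joint would pass 70% of its speed; a pose out of reach is approached as far as the arm can. A call with a gripper value outside its range is refused whole. The fingers move at their own pace and stop on an object; "squeeze" is the grip in N (left out, the last holds). Time passes only in rows, so rows that repeat a pose let the fingers close, or fill a call up. It gives the time, the measured TCP pose, the force and the opening at its end, in the units of the state.
- bot.get_obs(): the state, without advancing time (a new reading comes with each control period).
- bot.camera(name): name is "scene" or "top" or "wrist"; returns a dict with "image" (480x640x3 uint8, red, green, blue), "camera_matrix" (3x3 intrinsics, pixels), "R" (3x3) and "t" (3): a world point X has camera coordinates R X + t. Camera axes: x right, y down, z forward; pixel columns grow to the right and rows downward; lengths in m; the calibration is good to about 2 mm. A picture is of the moment at which its call begins. There is no depth.
- bot.job_done(): hands the job in, once; it reports no verdict.
Trained networks look in a picture, given as the dict that the camera call returned (one of the last four; its "shot" number tells which), for a name from the list of things; names that differ only in an ending like _2 or _b are one class to them, and where a whole thing is asked for, a point or a joint stands for the part that bears it (a point fixed in the world has none). Each returns a list of dicts, best first, with "p" (0 to 1); they miss things now and then, are a little off and sometimes report something else, mostly with a low value. They report only what shows in the picture. A call takes as long as a camera call. They do not tell look-alikes from the thing itself.
- bot.regions_of(picture, thing): "region" (480x640 bool, what is visible of it) and "box" ([centre column, centre row, width, height] in pixels, round what is visible of it).
The state is a dict: "time": time; "q": joint angles; "qd": joint speeds; "joint_efforts": joint torques, N m; "ee_pos": TCP position; "tcp_rot": TCP orientation; "wrist_force": force on the tool from outside, world axes, zero at the start; "torque": the same for the moment, N m; "opening": finger opening in m.
Only numpy, scipy, OpenCV 4.12 (cv2) and the standard library are available. Lean on these libraries where they do the work, as an engineer would, in place of code of your own. Each camera call takes 0.05 s, during which the arm holds its last target.

## Working session

There is one attempt and no reset: what is moved stays moved. The work goes in short steps, Python scripts to look and compute and a tool call to move; the robot and the scene stay as the last step left them, time stands still between calls to the robot, and variables do not carry over. Pictures are saved under pics/ and viewed, and the job is handed in when it is done.

Besides the shell and the picture viewer there is one more tool, called after "Call:" by a JSON object that holds its "op" and its "data", one argument or row to a line. step_arm: Moves the arm, as the interface text tells. Its arguments: {"type":"object","properties":{"dr":{"type":"array"},"xyz":{"type":"array"},"gripper":{"type":"array"},"squeeze":{"type":"number"}},"required":["dr","xyz","gripper"]}

```bash
mkdir -p pics; ls; python3 - <<'E'
from workcell import bot
import cv2,json,numpy as np
o=bot.get_obs();print(o)
for n in ["scene","top","wrist"]:
    c=bot.camera(n);cv2.imwrite(f"pics/{n}0.png",c["image"][:,:,::-1]);print(n,c["camera_matrix"].round(1).tolist(),c["R"].round(3).tolist(),c["t"].round(3).tolist(),(-c["R"].T@c["t"]).round(3))
    if n!="wrist":
        for th in ["cup","tall_glass","short_glass","jar","lid","capsule","saucer","coaster","tray"]:
            print(th,[(round(float(d["p"]),2),np.round(d["box"]).astype(int).tolist()) for d in bot.regions_of(c,th)])
print(bot.get_obs()["time"])
E
```

```text
pics
{'time': 0.0, 'q': array([-7.28234941e+01,  5.01257885e+00,  1.00319007e+01,  9.50986673e+01,
       -5.53320021e-05,  8.99991548e+01]), 'qd': array([-0.06892894, -0.02590373,  0.06095693, -0.0887497 ,  0.01534872,
        0.08604941]), 'joint_efforts': array([-2.34811268e-03, -5.20386815e+01,  4.64806116e+01,  1.59524189e-02,
       -2.63065874e-05, -1.10113252e-06]), 'ee_pos': array([ 0.16235389, -0.52524395,  0.23054601]), 'tcp_rot': array([-1.79920655e+02,  5.41614672e-05,  1.71773512e+01]), 'wrist_force': array([0.09891653, 0.46643473, 0.57941331]), 'torque': array([-0.01747499, -0.0394433 , -0.01665124]), 'opening': 0.08519162363271618}
scene [[474.4, 0.0, 319.5], [0.0, 474.4, 243.1], [0.0, 0.0, 1.0]] [[0.193, 0.981, 0.022], [0.576, -0.095, -0.812], [-0.794, 0.169, -0.583]] [-0.177, -0.273, 1.44] [ 1.335 -0.096  0.623]
cup [(0.84, [476, 204, 36, 30]), (0.64, [424, 209, 32, 30]), (0.62, [249, 233, 33, 28])]
tall_glass [(0.9, [115, 257, 49, 62]), (0.8, [104, 212, 35, 34])]
short_glass [(0.61, [185, 232, 30, 41])]
jar [(0.73, [314, 221, 29, 35])]
lid [(0.8, [249, 236, 29, 25]
[... 309 characters left out ...]
]] [0.058, 0.536, 1.063] [0.406 0.065 1.119]
cup [(0.7, [162, 304, 34, 37]), (0.65, [98, 309, 41, 33])]
tall_glass [(0.92, [528, 298, 50, 36]), (0.85, [507, 243, 48, 37])]
short_glass [(0.61, [442, 298, 39, 29])]
jar [(0.61, [301, 309, 33, 35]), (0.49, [529, 297, 49, 36])]
lid [(0.96, [370, 297, 34, 30]), (0.71, [528, 297, 53, 35]), (0.3, [307, 209, 51, 53])]
capsule [(0.49, [241, 313, 17, 19])]
saucer [(0.85, [307, 211, 51, 54])]
coaster [(0.82, [406, 215, 41, 43])]
tray [(0.77, [356, 207, 179, 97])]
wrist [[425.7, 0.0, 319.3], [0.0, 425.7, 244.1], [0.0, 0.0, 1.0]] [[0.294, -0.956, -0.001], [-0.906, -0.279, 0.317], [-0.303, -0.093, -0.948]] [-0.549, -0.04, 0.381] [ 0.24  -0.5    0.373]
1.05
```

View pics/scene0.png

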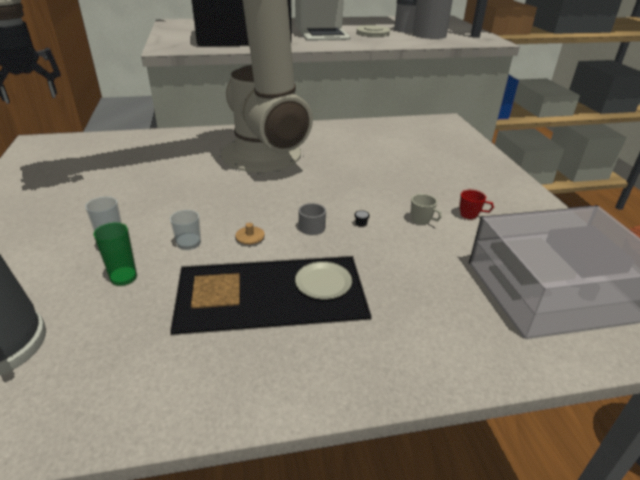

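View pics/top0.png

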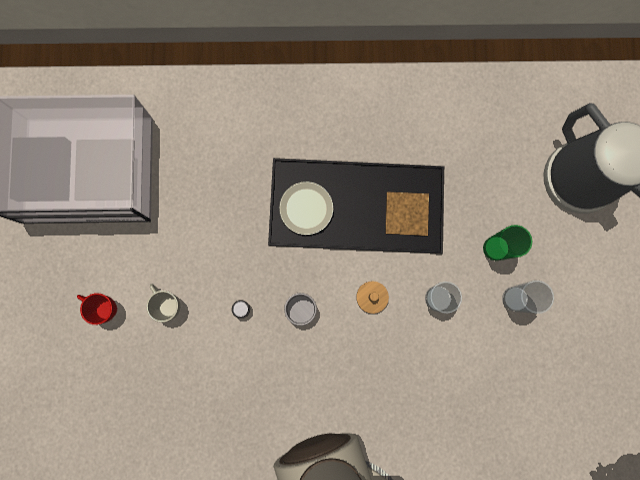

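View pics/wrist0.png

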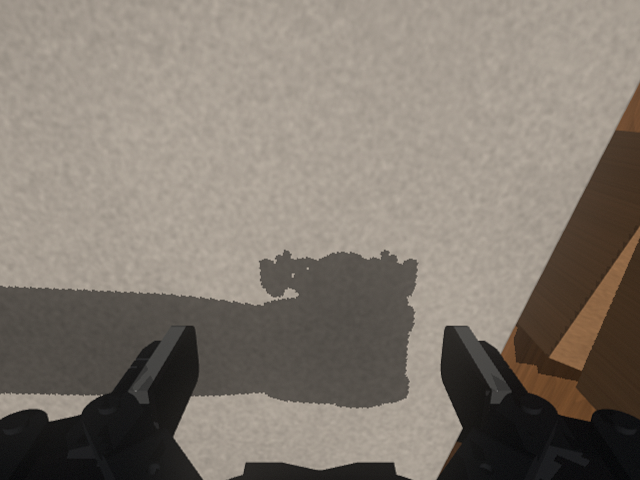

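Candidates in the top view:
- Cups: white (162,304) is the one I want; red (98,309) is the decoy.
- Tall tumblers: clear (528,297) is the one I want; green (507,243) is the decoy.
- The short glass at (443,298) is left alone.
- Lid (373,297), jar (301,309), capsule (241,310), saucer (307,208), coaster (407,213).

Next I'll fit positions by projecting each thing's silhouette.

```bash
cat > h.py <<'E'
from workcell import bot
import cv2,numpy as np
from scipy.optimize import minimize
from scipy.spatial.transform import Rotation as Rot
PROF=dict(cup=[(0,.021),(.058,.031)],tall_glass=[(0,.026),(.115,.031)],short_glass=[(0,.027),(.07,.031)],
 jar=[(0,.032),(.05,.032)],lid=[(0,.022),(.008,.022),(.008,.033),(.014,.033),(.014,.009),(.04,.009)],capsule=[(0,.0145),(.022,.0165),(.022,.0185),(.028,.0185)],
 saucer=[(0,.04),(.012,.056)])
A=np.linspace(0,2*np.pi,48,endpoint=False)
def proj(c,P):
    P=np.atleast_2d(P);q=P@c["R"].T+c["t"];u=q@c["camera_matrix"].T
    return u[:,:2]/u[:,2:]
def sil(c,hulls):
    S=4;m=np.zeros((480*S//1,640*S//1),np.uint8)
    for h in hulls:
        p=proj(c,h);cv2.fillConvexPoly(m,cv2.convexHull(np.round(((p+.5)*S)*16).astype(np.int32)),1,shift=4)
    return m
def hulls(th,x,y,z0,yaw=0):
    if th=="coaster": return [box(x,y,z0,yaw,-.044,.044,-.044,.044,.005)]
    if th=="tray": return [box(x,y,z0,yaw,-.08,.105,-.18,.18,.010)]
    out=[];pr=PROF[th]
    for (a,r),(b,s) in zip(pr[:-1],pr[1:]):
        out.append(np.vstack([np.c_[x+q*np.cos(A),y+q*np.sin(A),np.full(48,z0+z)] for z,q in((a,r),(b,s))]))
    return out
def box(x,y,z0,yaw,x0,x1,y0,y1,h):
    P=np.array([[a,b] for a in(x0,x1) for b in(y0,y1)]);c,s=np.cos(yaw),np.sin(yaw)
    P=P@np.array([[c,s],[-s,c]])+[x,y]
    return np.vstack([np.c_[P,np.full(4,z0)],np.c_[P,np.full(4,z0+h)]])
def ray(c,uv,z):
    d=c["R"].T@np.linalg.inv(c["camera_matrix"])@np.array([uv[0],uv[1],1.]);o=-c["R"].T@c["t"]
    return o+d*(z-o[2])/d[2]
def fit(th,views,x0,z0=0.,yaw=None):
    M=[(c,cv2.resize(r.astype(np.uint8),None,fx=4,fy=4,interpolation=cv2.INTER_NEAREST)) for c,r in views]
    def cost(p):
        s=0
        for c,m in M:
            q=sil(c,hulls(th,p[0],p[1],z0,p[2]/10 if yaw is not None else 0))
            s+=1-(q&m).sum()/max(1,(q|m).sum())
        return s
    p0=list(x0)+([yaw*10] if yaw is not None else [])
    sim=np.array([p0]+[np.array(p0)+np.eye(len(p0))[i]*(.02 if i<2 else .5) for i in range(len(p0))])
    r=minimize(cost,p0,method="Nelder-Mead",options=dict(initial_simplex=sim,xatol=1e-4,fatol=1e-4))
    return r.x,r.fun/len(M)
def locate(th,c,guess,z0,yaw=None):
    """best region near guess (world xy)"""
    best=None
    g=proj(c,[guess[0],guess[1],z0+.01])[0]
    for d in bot.regions_of(c,th):
        e=np.hypot(*(np.array(d["box"][:2])-g))
        if d["p"]>.3 and e<30 and (best is None or e<best[0]): best=(e,d["region"])
    return None if best is None else best[1]
E
cat > a.py <<'E'
from h import *
ct=bot.camera("top");cs=bot.camera("scene")
px=dict(cup=(162,304),tall_glass=(520,297),short_glass=(442,298),jar=(301,309),lid=(372,297),capsule=(241,312),saucer=(307,209),coaster=(407,214),tray=(356,207))
for th,uv in px.items():
    z0=.004 if th in("saucer","coaster") else 0
    g=ray(ct,uv,z0+.02)[:2]
    yaw=0. if th in("coaster","tray") else None
    V={}
    for n,c in(("t",ct),("s",cs)):
        m=locate(th,c,g,z0)
        if m is not None:V[n]=(c,m)
    o=[]
    for k in (["t"],["s"],["t","s"]):
        if all(q in V for q in k):
            x,f=fit(th,[V[q] for q in k],g,z0,yaw);o.append(("".join(k),x.round(4).tolist(),round(f,3)))
    print(th,g.round(3),o)
E
python3 a.py
python3 - <<'E'
import cv2
a=cv2.imread('pics/top0.png')
cv2.imwrite('pics/crop0.png',cv2.resize(a[270:340,70:270],None,fx=4,fy=4,interpolation=cv2.INTER_CUBIC))
E
```

```text
cup [0.437 0.358] [('t', [0.4315, 0.3473], np.float64(0.098)), ('s', [0.435, 0.3437], np.float64(0.136)), ('ts', [0.4318, 0.3469], np.float64(0.143))]
tall_glass [ 0.439 -0.363] [('t', [0.4359, -0.3577], np.float64(0.056)), ('s', [0.5413, -0.3277], np.float64(0.033)), ('ts', [0.4362, -0.3572], np.float64(0.374))]
short_glass [ 0.439 -0.205] [('t', [0.4387, -0.1993], np.float64(0.059)), ('s', [0.4405, -0.2034], np.float64(0.05)), ('ts', [0.4395, -0.2025], np.float64(0.093))]
jar [0.422 0.08 ] [('t', [0.4218, 0.0819], np.float64(0.037))]
lid [ 0.444 -0.063] [('t', [0.444, -0.0639], np.float64(0.069)), ('s', [0.4446, -0.0679], np.float64(0.079)), ('ts', [0.4445, -0.0659], np.float64(0.097))]
capsule [0.418 0.2  ] [('t', [0.4244, 0.2011], np.float64(0.09)), ('s', [0.4256, 0.1968], np.float64(0.079)), ('ts', [0.4244, 0.1991], np.float64(0.156))]
saucer [0.625 0.065] [('t', [0.6293, 0.0667], np.float64(0.066)), ('s', [0.6309, 0.0635], np.float64(0.038)), ('ts', [0.6304, 0.0645], np.float64(0.061))]
coaster [ 0.612 -0.14 ] [('t', [0.6152, -0.1425, -0.469], np.float64(0.029)), ('s', [0.6167, -0.1458, -0.647], np.float64(0.047)), ('ts', [0.6158, -0.1433, -0.604], np.float64(0.059))]
tray [ 0.628 -0.036] [('t', [0.6225, -0.0373, -0.6418], np.float64(0.269)), ('s', [0.6234, -0.0411, -0.6405], np.float64(0.255)), ('ts', [0.6227, -0.0393, -0.6461], np.float64(0.268))]
```

View pics/crop0.png

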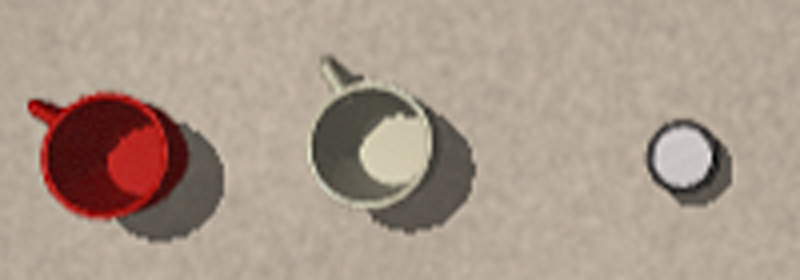

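The crop at 4x confirms the white cup, with its handle pointing up and left, the red decoy beside it, and the capsule with its foil up. Fits put the saucer on the left and the coaster on the right, with the tray turned about -3.7°. The two cameras differ by about 3 mm in y, so I'll refine with the wrist camera.

```bash
cat >> h.py <<'E'
def plan(x,y,z,yaw):
    o=bot.get_obs();r=Rot.from_euler("xyz",o["tcp_rot"],degrees=True)
    d=r.inv().apply(np.array([x,y,z])-o["ee_pos"])/.04
    w=(r.inv()*Rot.from_euler("xyz",[180,0,yaw],degrees=True)).as_rotvec()
    print("xyz",d.round(3).tolist(),"dr",w.round(4).tolist(),"dist",round(np.linalg.norm(d)*.04,3),"t",round(o["time"],2))
def snap(name,fn):
    c=bot.camera(name);cv2.imwrite("pics/"+fn,c["image"][:,:,::-1]);return c
E
python3 -c "
from h import *
plan(.41,.199,.20,-3.7)"
```

```text
xyz [11.261, -15.476, 0.782] dr [-0.0, -0.0, 0.3644] dist 0.766 t 2.05
```

Call:
{"op": "step_arm", "data": {
  "dr": [
    [0, 0, 0.05],
    [0, 0, 0.09],
    [0, 0, 0.14],
    [0, 0, 0.18],
    [0, 0, 0.22],
    [0, 0, 0.27],
    [0, 0, 0.32],
    [0, 0, 0.364]
  ],
  "xyz": [
    [11.26, -15.48, 0.78],
    [11.26, -15.48, 0.78],
    [11.26, -15.48, 0.78],
    [11.26, -15.48, 0.78],
    [11.26, -15.48, 0.78],
    [11.26, -15.48, 0.78],
    [11.26, -15.48, 0.78],
    [11.26, -15.48, 0.78]
  ],
  "gripper": [0.8, 0.8, 0.8, 0.8, 0.8, 0.8, 0.8, 0.8]
}}

```text
time: 2.85
ee_pos: [0.2916, -0.1455, 0.2152]
tcp_rot: [180.0, -0.1, -3.8]
wrist_force: [1.4, 0.0, -0.1]
opening: 0.0684
```

```bash
python3 -c "
from h import *
plan(.41,.199,.20,-3.7)"
```

```text
xyz [2.375, -8.792, 0.378] dr [0.0005, -0.0013, -0.0026] dist 0.365 t 2.85
```

Call:
{"op": "step_arm", "data": {
  "dr": [
    [0, 0, 0],
    [0, 0, 0],
    [0, 0, 0],
    [0, 0, 0],
    [0, 0, 0],
    [0, 0, 0],
    [0, 0, 0],
    [0, 0, 0]
  ],
  "xyz": [
    [2.37, -8.79, 0.38],
    [2.37, -8.79, 0.38],
    [2.37, -8.79, 0.38],
    [2.37, -8.79, 0.38],
    [2.37, -8.79, 0.38],
    [2.37, -8.79, 0.38],
    [2.37, -8.79, 0.38],
    [2.37, -8.79, 0.38]
  ],
  "gripper": [0.8, 0.8, 0.8, 0.8, 0.8, 0.8, 0.8, 0.8]
}}

```text
time: 3.65
ee_pos: [0.39, 0.0051, 0.2019]
tcp_rot: [-177.9, 0.1, -0.7]
wrist_force: [1.1, -0.7, -0.4]
opening: 0.0685
```

```bash
cat > w.py <<'E'
import sys
from h import *
# usage: w.py tag thing x y z0 [thing x y z0 ...]
tag=sys.argv[1];a=sys.argv[2:]
c=snap("wrist",tag+".png")
o=bot.get_obs();print("tcp",o["ee_pos"].round(4),o["tcp_rot"].round(1),"open",round(o["opening"],4))
for i in range(0,len(a),4):
    th=a[i];x,y,z0=map(float,a[i+1:i+4])
    L=[(round(float(d["p"]),2),np.round(d["box"]).astype(int).tolist()) for d in bot.regions_of(c,th)]
    m=locate(th,c,(x,y),z0)
    if m is None: print(th,"none",L,proj(c,[x,y,z0])[0].round());continue
    p,f=fit(th,[(c,m)],(x,y),z0,0. if th in("coaster","tray") else None)
    print(th,p.round(4),round(f,3),L)
E
python3 w.py w1 capsule .4245 .2 0 jar .422 .08 0 cup .4315 .345 0
```

```text
tcp [0.3905 0.0052 0.2017] [-1.779e+02  1.000e-01 -7.000e-01] open 0.0682
capsule [0.4232 0.1991] 0.061 [(0.9, [78, 170, 59, 52]), (0.42, [601, 152, 78, 98]), (0.36, [425, 139, 89, 88])]
jar [0.4211 0.0801] 0.036 [(0.98, [224, 176, 97, 96])]
cup none [] [-82. 159.]
```

View pics/w1.png

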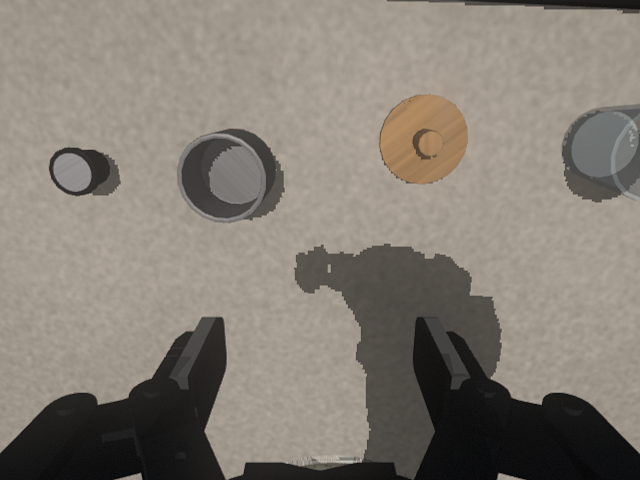

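The wrist view shows the capsule at (75,171), jar at (224,176), lid at (424,139), and short glass at (600,150). The wrist fits lie between the other two cameras. I'll go on to the capsule.

```bash
python3 -c "
from h import *
plan(.423,.199,.10,-3.7)"
```

```text
xyz [0.791, -4.745, 2.73] dr [-0.0366, 0.0017, 0.0534] dist 0.221 t 4.0
```

Call:
{"op": "step_arm", "data": {
  "dr": [
    [-0.037, 0.002, 0.053],
    [-0.037, 0.002, 0.053],
    [-0.037, 0.002, 0.053],
    [-0.037, 0.002, 0.053],
    [-0.037, 0.002, 0.053],
    [-0.037, 0.002, 0.053],
    [-0.037, 0.002, 0.053],
    [-0.037, 0.002, 0.053]
  ],
  "xyz": [
    [0.79, -4.74, 2.73],
    [0.79, -4.74, 2.73],
    [0.79, -4.74, 2.73],
    [0.79, -4.74, 2.73],
    [0.79, -4.74, 2.73],
    [0.79, -4.74, 2.73],
    [0.79, -4.74, 2.73],
    [0.79, -4.74, 2.73]
  ],
  "gripper": [0.7, 0.7, 0.7, 0.7, 0.7, 0.7, 0.7, 0.7]
}}

```text
time: 4.8
ee_pos: [0.4184, 0.0079, 0.1102]
tcp_rot: [-177.9, 0.0, -0.3]
wrist_force: [0.4, 0.1, -0.1]
opening: 0.0597
```

```bash
python3 w.py w2 capsule .4235 .199 0 cup .4315 .345 0; python3 -c "
from h import *
plan(.423,.199,.008,-3.7)"
```

```text
tcp [0.4183 0.0079 0.1097] [-1.779e+02  1.000e-01 -3.000e-01] open 0.0602
capsule [0.4232 0.2004] 0.028 [(0.87, [23, 240, 46, 66]), (0.66, [193, 250, 136, 131])]
cup none [] [-197.  218.]
xyz [0.094, -4.681, 2.739] dr [-0.0368, 0.0016, 0.0594] dist 0.217 t 5.05
```

View pics/w2.png

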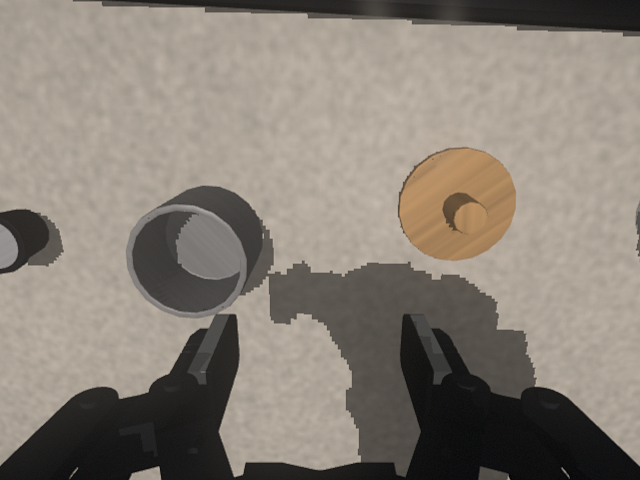

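```bash
python3 -c "
from h import *
o=bot.get_obs()
for k in ('q','qd','joint_efforts','ee_pos','tcp_rot','wrist_force'): print(k,np.round(o[k],2))"
```

```text
q [ -0.35 -13.88 -20.96  82.95   2.11 179.94]
qd [ 0.   -0.01  0.14 -0.04 -0.02  0.02]
joint_efforts [ 1.000e-02 -3.153e+01  4.680e+01 -1.000e-02  1.200e-01  0.000e+00]
ee_pos [0.42 0.01 0.11]
tcp_rot [-1.7789e+02  3.0000e-02 -3.0000e-01]
wrist_force [-0.32 -0.65  0.4 ]
```

Joint 6 has reached its 180° limit. Turning the tool half a turn (yaw ≈ 176°) gives the same grasp with joint 6 in mid-range.

Call:
{"op": "step_arm", "data": {
  "dr": [
    [-0.03, 0, -0.12],
    [-0.03, 0, -0.27],
    [-0.03, 0, -0.41],
    [-0.03, 0, -0.56],
    [-0.03, 0, -0.7],
    [-0.03, 0, -0.85],
    [-0.02, 0, -1.0],
    [-0.02, 0, -1.15]
  ],
  "xyz": [
    [0, 0, -0.6],
    [0, 0, -1.2],
    [0, -0.5, -1.5],
    [0, -1, -1.5],
    [0, -1.5, -1.5],
    [0, -2, -1.5],
    [0, -2.5, -1.5],
    [0, -3, -1.5]
  ],
  "gripper": [0.7, 0.7, 0.7, 0.7, 0.7, 0.7, 0.7, 0.7]
}}

```text
time: 5.85
ee_pos: [0.4189, 0.1264, 0.1751]
tcp_rot: [180.0, -1.4, 65.9]
wrist_force: [0.7, -0.6, -0.2]
opening: 0.0599
```

```bash
python3 -c "
from h import *
plan(.43,.199,.15,176.3)"
```

```text
xyz [1.754, -0.487, 0.669] dr [0.0231, -0.0154, -1.9264] dist 0.078 t 5.85
```

Call:
{"op": "step_arm", "data": {
  "dr": [
    [0.02, -0.015, -1.926],
    [0.02, -0.015, -1.926],
    [0.02, -0.015, -1.926],
    [0.02, -0.015, -1.926],
    [0.02, -0.015, -1.926],
    [0.02, -0.015, -1.926],
    [0.02, -0.015, -1.926],
    [0.02, -0.015, -1.926]
  ],
  "xyz": [
    [1.75, -0.49, 0.67],
    [1.75, -0.49, 0.67],
    [1.75, -0.49, 0.67],
    [1.75, -0.49, 0.67],
    [1.75, -0.49, 0.67],
    [1.75, -0.49, 0.67],
    [1.75, -0.49, 0.67],
    [1.75, -0.49, 0.67]
  ],
  "gripper": [0.7, 0.7, 0.7, 0.7, 0.7, 0.7, 0.7, 0.7]
}}

```text
time: 6.65
ee_pos: [0.4303, 0.1981, 0.1498]
tcp_rot: [179.6, -0.4, 134.7]
wrist_force: [-0.0, -0.2, 0.2]
opening: 0.06
```

```bash
python3 -c "
from h import *
plan(.423,.2,.12,176.3);print(bot.get_obs()['q'].round(1))"
```

```text
xyz [0.157, -0.101, 0.746] dr [0.0096, -0.0046, -0.7264] dist 0.031 t 6.65
[ 24.4  -6.6 -10.4  86.    0.5  69.7]
```

Call:
{"op": "step_arm", "data": {
  "dr": [
    [0.01, -0.005, -0.726],
    [0.01, -0.005, -0.726],
    [0.01, -0.005, -0.726],
    [0.01, -0.005, -0.726],
    [0.01, -0.005, -0.726],
    [0.01, -0.005, -0.726],
    [0.01, -0.005, -0.726],
    [0.01, -0.005, -0.726]
  ],
  "xyz": [
    [0.16, -0.1, 0.75],
    [0.16, -0.1, 0.75],
    [0.16, -0.1, 0.75],
    [0.16, -0.1, 0.75],
    [0.16, -0.1, 0.75],
    [0.16, -0.1, 0.75],
    [0.16, -0.1, 0.75],
    [0.16, -0.1, 0.75]
  ],
  "gripper": [0.7, 0.7, 0.7, 0.7, 0.7, 0.7, 0.7, 0.7]
}}

```text
time: 7.45
ee_pos: [0.4229, 0.2001, 0.1196]
tcp_rot: [-180.0, -0.0, 175.7]
wrist_force: [0.0, 1.2, -0.3]
opening: 0.06
```

```bash
python3 w.py w3 capsule .4235 .199 0 jar .422 .08 0 ; python3 -c "
from h import *
plan(.423,.2,.008,176.3)"
```

```text
tcp [0.4229 0.2001 0.1195] [-180.    -0.   175.8] open 0.0595
capsule [0.4233 0.1996] 0.054 [(0.65, [316, 246, 62, 65])]
jar none [] [133. 247.]
xyz [-0.004, 0.0, 2.787] dr [-0.0007, -0.0002, -0.0075] dist 0.111 t 7.7
```

View pics/w3.png

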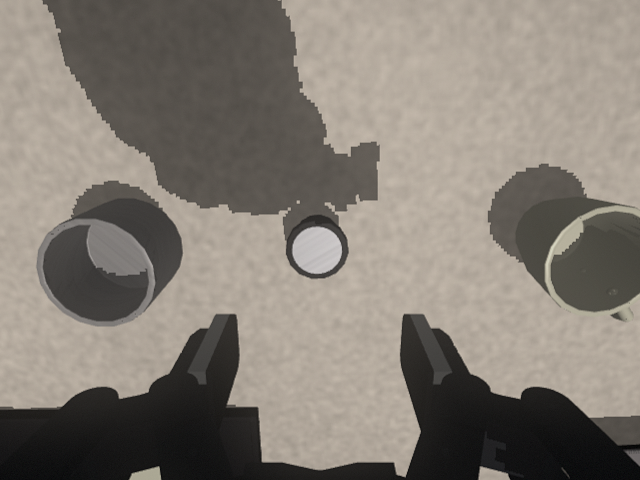

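The capsule at (316,246) sits centred between the fingers, at x 0.423 and y 0.1995. Descending.

Call:
{"op": "step_arm", "data": {
  "dr": [
    [0, 0, 0],
    [0, 0, 0],
    [0, 0, 0],
    [0, 0, 0],
    [0, 0, 0],
    [0, 0, 0],
    [0, 0, 0],
    [0, 0, 0]
  ],
  "xyz": [
    [0, 0, 0.6],
    [0, 0, 1.2],
    [0, 0, 1.8],
    [0, 0, 2.4],
    [0, 0, 2.75],
    [0, 0, 2.78],
    [0, 0, 2.78],
    [0, 0, 2.78]
  ],
  "gripper": [0.7, 0.7, 0.7, 0.7, 0.7, 0.7, 0.7, 0.6],
  "squeeze": 30
}}

```text
time: 8.5
ee_pos: [0.4236, 0.2004, 0.0095]
tcp_rot: [180.0, 0.1, 175.9]
wrist_force: [0.1, -0.1, 0.4]
opening: 0.0513
```

Call:
{"op": "step_arm", "data": {
  "dr": [
    [0, 0, 0],
    [0, 0, 0],
    [0, 0, 0],
    [0, 0, 0],
    [0, 0, 0],
    [0, 0, 0],
    [0, 0, 0],
    [0, 0, 0]
  ],
  "xyz": [
    [0, 0, 0],
    [0, 0, 0],
    [0, 0, 0],
    [0, 0, 0],
    [0, 0, 0],
    [0, 0, 0],
    [0, 0, 0],
    [0, 0, 0]
  ],
  "gripper": [0.4, 0.3, 0.2, 0.2, 0.2, 0.2, 0.2, 0.2],
  "squeeze": 30
}}

```text
time: 9.3
ee_pos: [0.4235, 0.2004, 0.0096]
tcp_rot: [180.0, 0.1, 175.9]
wrist_force: [-0.8, -0.1, 6.1]
opening: 0.0354
```

Call:
{"op": "step_arm", "data": {
  "dr": [
    [0, 0, 0],
    [0, 0, 0],
    [0, 0, 0],
    [0, 0, 0],
    [0, 0, 0],
    [0, 0, 0],
    [0, 0, 0],
    [0, 0, 0]
  ],
  "xyz": [
    [0, 0, -0.2],
    [0, 0, -0.7],
    [0, 0, -1.3],
    [0, 0, -1.9],
    [0, 0, -2.5],
    [0, 0, -2.8],
    [0, 0, -2.8],
    [0, 0, -2.8]
  ],
  "gripper": [0.2, 0.2, 0.2, 0.2, 0.2, 0.2, 0.2, 0.2],
  "squeeze": 30
}}

```text
time: 10.1
ee_pos: [0.4227, 0.2, 0.1196]
tcp_rot: [-179.9, -0.0, 175.9]
wrist_force: [0.6, -0.3, -0.9]
opening: 0.0353
```

```bash
python3 -c "
from h import *
snap('wrist','w4.png')
plan(.62,-.043,.13,176.3)"
```

```text
xyz [-5.358, -5.706, -0.272] dr [-0.0014, -0.0015, -0.0066] dist 0.313 t 10.15
```

View pics/w4.png

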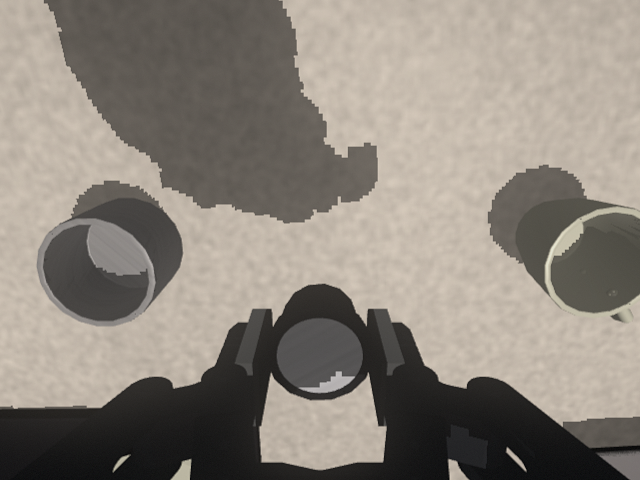

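Call:
{"op": "step_arm", "data": {
  "dr": [
    [0, 0, 0],
    [0, 0, 0],
    [0, 0, 0],
    [0, 0, 0],
    [0, 0, 0],
    [0, 0, 0],
    [0, 0, 0],
    [0, 0, 0]
  ],
  "xyz": [
    [-0.4, -0.4, -0.3],
    [-1.2, -1.2, -0.8],
    [-2.0, -2.1, -1.0],
    [-2.8, -3.0, -1.0],
    [-3.6, -3.8, -1.0],
    [-4.4, -4.6, -1.0],
    [-5.0, -5.3, -0.8],
    [-5.36, -5.7, -0.7]
  ],
  "gripper": [0.2, 0.2, 0.2, 0.2, 0.2, 0.2, 0.2, 0.2]
}}

```text
time: 10.95
ee_pos: [0.621, -0.045, 0.1456]
tcp_rot: [-179.9, -0.2, 175.8]
wrist_force: [0.3, -0.1, -0.3]
opening: 0.0353
```

```bash
python3 w.py w5 saucer .630 .065 .004 coaster .6158 -.1435 .004 ; python3 -c "
from h import *
plan(.694,-.043,.06,176.3)"
```

```text
tcp [ 0.6218 -0.0465  0.1446] [-179.9   -0.2  175.8] open 0.0353
saucer [0.6291 0.0652] 0.029 [(0.92, [486, 228, 169, 160])]
coaster [ 0.6151 -0.1434 -0.7336] 0.03 [(0.88, [171, 227, 139, 126])]
xyz [-1.854, 0.111, 2.184] dr [-0.0005, -0.0019, -0.0066] dist 0.115 t 11.2
```

View pics/w5.png

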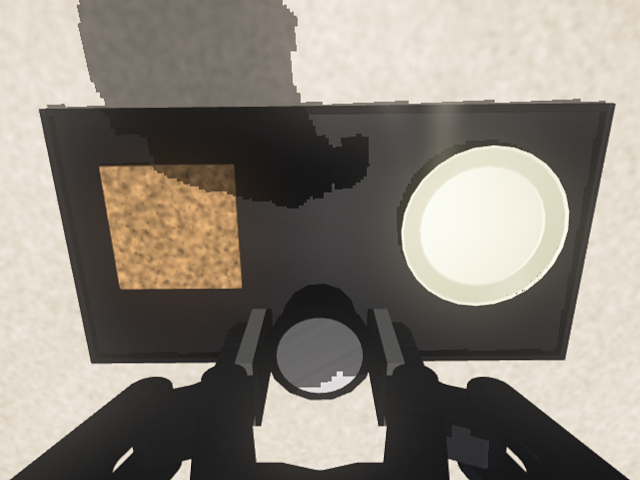

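Wrist fits: saucer (0.6291, 0.0652) and coaster (0.6151, -0.1434), 209 mm apart (210 expected). Their midpoint is (0.6221, -0.0391) at yaw -3.84°. The capsule target is (0.6925, -0.0438).

```bash
python3 -c "
from h import *
plan(.6925,-.0438,.04,176.2)"
```

```text
xyz [-1.819, 0.089, 2.684] dr [-0.0005, -0.0019, -0.0048] dist 0.13 t 11.2
```

Call:
{"op": "step_arm", "data": {
  "dr": [
    [0, 0, 0],
    [0, 0, 0],
    [0, 0, 0],
    [0, -0.002, -0.005],
    [0, -0.002, -0.005],
    [0, -0.002, -0.005],
    [0, -0.002, -0.005],
    [0, -0.002, -0.005]
  ],
  "xyz": [
    [-0.6, 0.03, 0.3],
    [-1.2, 0.06, 0.9],
    [-1.7, 0.08, 1.6],
    [-1.82, 0.09, 2.2],
    [-1.82, 0.09, 2.6],
    [-1.82, 0.09, 2.68],
    [-1.82, 0.09, 2.68],
    [-1.82, 0.09, 2.68]
  ],
  "gripper": [0.2, 0.2, 0.2, 0.2, 0.2, 0.2, 0.2, 0.2]
}}

```text
time: 12.0
ee_pos: [0.6937, -0.044, 0.0432]
tcp_rot: [-180.0, 0.2, 176.2]
wrist_force: [0.3, 0.3, -0.4]
opening: 0.0354
```

```bash
python3 -c "
from h import *
plan(.6925,-.0438,.014,176.2)"
```

```text
xyz [0.034, 0.005, 0.729] dr [-0.0007, 0.0041, 0.0003] dist 0.029 t 12.0
```

Call:
{"op": "step_arm", "data": {
  "dr": [
    [0, 0, 0],
    [0, 0, 0],
    [0, 0, 0],
    [0, 0, 0],
    [0, 0, 0],
    [0, 0, 0],
    [0, 0, 0],
    [0, 0, 0]
  ],
  "xyz": [
    [0.01, 0, 0.15],
    [0.02, 0, 0.3],
    [0.03, 0, 0.4],
    [0.03, 0, 0.5],
    [0.03, 0, 0.56],
    [0.03, 0, 0.6],
    [0.03, 0, 0.63],
    [0.03, 0, 0.63]
  ],
  "gripper": [0.2, 0.2, 0.2, 0.2, 0.2, 0.2, 0.2, 0.2]
}}

```text
time: 12.8
ee_pos: [0.6922, -0.0442, 0.0159]
tcp_rot: [-180.0, 0.1, 176.2]
wrist_force: [0.3, -0.4, -0.2]
opening: 0.0348
```

Next I'll lower about 2 mm to contact, open a little, and then retreat.

Call:
{"op": "step_arm", "data": {
  "dr": [
    [0, 0, 0],
    [0, 0, 0],
    [0, 0, 0],
    [0, 0, 0],
    [0, 0, 0],
    [0, 0, 0],
    [0, 0, 0],
    [0, 0, 0]
  ],
  "xyz": [
    [0, 0, 0.03],
    [0, 0, 0.05],
    [0, 0, 0.05],
    [0, 0, 0.05],
    [0, 0, 0.05],
    [0, 0, 0.05],
    [0, 0, 0.05],
    [0, 0, 0.05]
  ],
  "gripper": [0.2, 0.2, 0.2, 0.45, 0.5, 0.55, 0.6, 0.65]
}}

```text
time: 13.6
ee_pos: [0.6922, -0.0442, 0.014]
tcp_rot: [-180.0, 0.1, 176.2]
wrist_force: [-0.2, -0.3, -1.4]
opening: 0.0558
```

Call:
{"op": "step_arm", "data": {
  "dr": [
    [0, 0, 0],
    [0, 0, 0],
    [0, 0, 0],
    [0, 0, 0],
    [0, 0, 0],
    [0, 0, 0],
    [0, 0, 0],
    [0, 0, 0]
  ],
  "xyz": [
    [0, 0, -0.3],
    [0, 0, -0.8],
    [0, 0, -1.4],
    [0, 0, -2.0],
    [0, 0, -2.6],
    [0, 0, -3.0],
    [0, 0, -3.3],
    [0, 0, -3.5]
  ],
  "gripper": [0.65, 0.65, 0.65, 0.65, 0.65, 0.65, 0.65, 0.65]
}}

```text
time: 14.4
ee_pos: [0.6922, -0.0441, 0.1555]
tcp_rot: [-180.0, 0.2, 176.2]
wrist_force: [0.0, -0.1, -0.1]
opening: 0.0555
```

```bash
python3 w.py w6 capsule .6925 -.044 .004; python3 -c "
from h import *
plan(.4215,.0805,.12,176.2)"
```

```text
tcp [ 0.6924 -0.0441  0.1563] [-180.     0.2  176.2] open 0.0556
capsule [ 0.6921 -0.0429] 0.056 [(0.68, [321, 227, 54, 58]), (0.39, [320, 136, 602, 272])]
xyz [6.957, 2.66, 0.835] dr [-0.0007, 0.0019, 0.0001] dist 0.3 t 14.55
```

View pics/w6.png

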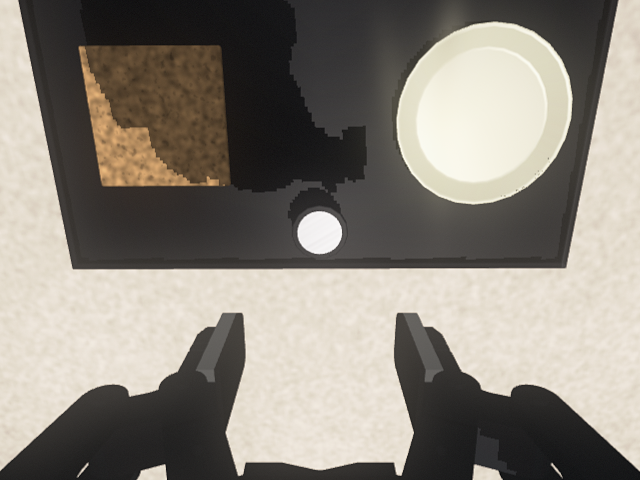

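The capsule stands foil up at (320,232), just inside the back lip. Jar next.

Call:
{"op": "step_arm", "data": {
  "dr": [
    [0, 0, 0],
    [0, 0, 0],
    [0, 0, 0],
    [0, 0, 0],
    [0, 0, 0],
    [0, 0, 0],
    [0, 0, 0],
    [0, 0, 0]
  ],
  "xyz": [
    [0.9, 0.35, 0],
    [1.9, 0.7, 0],
    [2.9, 1.1, 0],
    [3.9, 1.5, 0.2],
    [4.9, 1.9, 0.4],
    [5.9, 2.3, 0.6],
    [6.7, 2.6, 0.8],
    [6.96, 2.66, 0.83]
  ],
  "gripper": [0.8, 1, 1, 1, 1, 1, 1, 1]
}}

```text
time: 15.35
ee_pos: [0.4181, 0.0812, 0.1185]
tcp_rot: [-179.9, -0.0, 176.3]
wrist_force: [0.7, 0.0, -0.0]
opening: 0.0852
```

```bash
python3 w.py w7 jar .4215 .0805 0 lid .4445 -.066 0; python3 -c "
from h import *
plan(.4212,.0803,.02,176.2)"
```

```text
tcp [0.4185 0.0811 0.1192] [-179.9   -0.   176.3] open 0.0854
jar [0.4211 0.0803] 0.043 [(0.58, [318, 256, 120, 129])]
lid [ 0.4437 -0.0658] 0.054 [(0.55, [94, 292, 104, 95])]
xyz [0.035, 0.003, 2.508] dr [-0.0008, 0.0024, -0.0003] dist 0.1 t 15.6
```

View pics/w7.png

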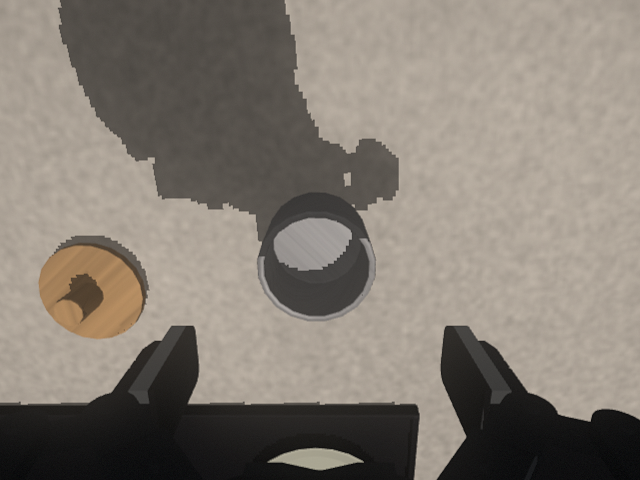

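Call:
{"op": "step_arm", "data": {
  "dr": [
    [0, 0, 0],
    [0, 0, 0],
    [0, 0, 0],
    [0, 0, 0],
    [0, 0, 0],
    [0, 0, 0],
    [0, 0, 0],
    [0, 0, 0]
  ],
  "xyz": [
    [0.03, 0, 0.6],
    [0.03, 0, 1.2],
    [0.03, 0, 1.8],
    [0.03, 0, 2.3],
    [0.03, 0, 2.55],
    [0.03, 0, 2.6],
    [0.03, 0, 2.6],
    [0.03, 0, 2.6]
  ],
  "gripper": [1, 1, 1, 1, 1, 1, 0.9, 0.85]
}}

```text
time: 16.4
ee_pos: [0.4211, 0.0805, 0.0172]
tcp_rot: [-180.0, 0.2, 176.2]
wrist_force: [-0.1, -0.7, -0.1]
opening: 0.0724
```

Call:
{"op": "step_arm", "data": {
  "dr": [
    [0, 0, 0],
    [0, 0, 0],
    [0, 0, 0],
    [0, 0, 0],
    [0, 0, 0],
    [0, 0, 0],
    [0, 0, 0],
    [0, 0, 0]
  ],
  "xyz": [
    [0, 0, 0],
    [0, 0, 0],
    [0, 0, 0],
    [0, 0, 0],
    [0, 0, 0],
    [0, 0, 0],
    [0, 0, 0],
    [0, 0, 0]
  ],
  "gripper": [0.75, 0.65, 0.55, 0.5, 0.5, 0.5, 0.5, 0.5],
  "squeeze": 40
}}

```text
time: 17.2
ee_pos: [0.4211, 0.0805, 0.0177]
tcp_rot: [-180.0, 0.2, 176.2]
wrist_force: [-1.8, -1.1, 6.7]
opening: 0.063
```

Call:
{"op": "step_arm", "data": {
  "dr": [
    [0, 0, 0],
    [0, 0, 0],
    [0, 0, 0],
    [0, 0, 0],
    [0, 0, 0],
    [0, 0, 0],
    [0, 0, 0],
    [0, 0, 0]
  ],
  "xyz": [
    [0, 0, -0.2],
    [0, 0, -0.6],
    [0, 0, -1.1],
    [0, 0, -1.6],
    [0, 0, -2.0],
    [0, 0, -2.4],
    [0, 0, -2.5],
    [0, 0, -2.5]
  ],
  "gripper": [0.5, 0.5, 0.5, 0.5, 0.5, 0.5, 0.5, 0.5]
}}

```text
time: 18.0
ee_pos: [0.4204, 0.0807, 0.1168]
tcp_rot: [-180.0, 0.2, 176.2]
wrist_force: [-0.0, 0.0, -2.4]
opening: 0.0631
```

```bash
python3 -c "
from h import *
snap('wrist','w8.png')
plan(.6222,-.0391,.10,176.2)"
```

```text
xyz [-5.24, -2.651, 0.411] dr [-0.0007, 0.0018, 0.0001] dist 0.235 t 18.05
```

View pics/w8.png

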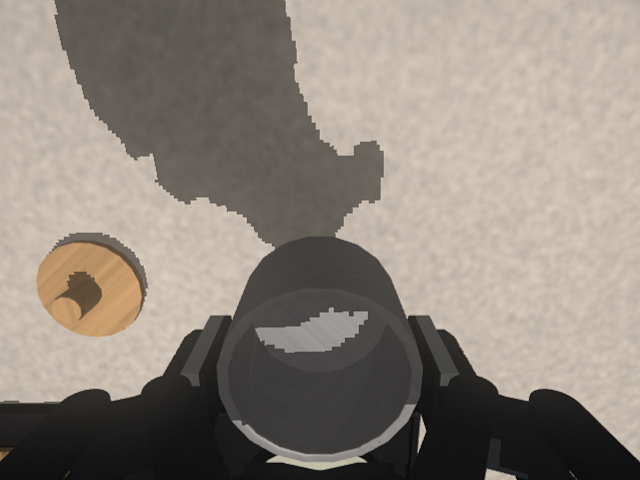

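Call:
{"op": "step_arm", "data": {
  "dr": [
    [0, 0, 0],
    [0, 0, 0],
    [0, 0, 0],
    [0, 0, 0],
    [0, 0, 0],
    [0, 0, 0],
    [0, 0, 0],
    [0, 0, 0]
  ],
  "xyz": [
    [-0.4, -0.2, 0],
    [-1.2, -0.6, 0],
    [-2.1, -1.05, 0],
    [-3.0, -1.5, 0],
    [-3.9, -1.95, 0.1],
    [-4.7, -2.35, 0.3],
    [-5.15, -2.6, 0.4],
    [-5.24, -2.65, 0.41]
  ],
  "gripper": [0.5, 0.5, 0.5, 0.5, 0.5, 0.5, 0.5, 0.5]
}}

```text
time: 18.85
ee_pos: [0.6226, -0.0403, 0.0973]
tcp_rot: [-179.9, -0.1, 176.1]
wrist_force: [-0.7, 0.5, -2.3]
opening: 0.0632
```

```bash
python3 -c "
from h import *
bot.camera('top');plan(.6221,-.0391,.03,176.2)"
```

```text
xyz [0.002, 0.02, 1.701] dr [-0.0008, -0.0013, -0.001] dist 0.068 t 18.9
```

Call:
{"op": "step_arm", "data": {
  "dr": [
    [0, 0, 0],
    [0, 0, 0],
    [0, 0, 0],
    [0, 0, 0],
    [0, 0, 0],
    [0, 0, 0],
    [0, 0, 0],
    [0, 0, 0]
  ],
  "xyz": [
    [0, 0, 0.3],
    [0, 0, 0.7],
    [0, 0, 1.1],
    [0, 0, 1.4],
    [0, 0, 1.6],
    [0, 0, 1.7],
    [0, 0, 1.7],
    [0, 0, 1.7]
  ],
  "gripper": [0.5, 0.5, 0.5, 0.5, 0.5, 0.5, 0.5, 0.5]
}}

```text
time: 19.7
ee_pos: [0.6227, -0.0391, 0.0328]
tcp_rot: [-180.0, 0.2, 176.2]
wrist_force: [-0.2, -0.7, -1.6]
opening: 0.0628
```

```bash
python3 -c "
from h import *
plan(.6221,-.0391,.0217,176.2)"
```

```text
xyz [0.015, 0.0, 0.278] dr [-0.0007, 0.0027, 0.0] dist 0.011 t 19.7
```

Call:
{"op": "step_arm", "data": {
  "dr": [
    [0, 0, 0],
    [0, 0, 0],
    [0, 0, 0],
    [0, 0, 0],
    [0, 0, 0],
    [0, 0, 0],
    [0, 0, 0],
    [0, 0, 0]
  ],
  "xyz": [
    [0.01, 0, 0.1],
    [0.01, 0, 0.18],
    [0.01, 0, 0.23],
    [0.01, 0, 0.26],
    [0.01, 0, 0.28],
    [0.01, 0, 0.28],
    [0.01, 0, 0.28],
    [0.01, 0, 0.28]
  ],
  "gripper": [0.5, 0.5, 0.5, 0.5, 0.5, 0.5, 0.7, 0.8]
}}

```text
time: 20.5
ee_pos: [0.6223, -0.0391, 0.0214]
tcp_rot: [-180.0, 0.1, 176.2]
wrist_force: [0.6, -0.8, 0.2]
opening: 0.0681
```

Call:
{"op": "step_arm", "data": {
  "dr": [
    [0, 0, 0],
    [0, 0, 0],
    [0, 0, 0],
    [0, 0, 0],
    [0, 0, 0],
    [0, 0, 0],
    [0, 0, 0],
    [0, 0, 0]
  ],
  "xyz": [
    [0, 0, 0],
    [0, 0, 0],
    [0, 0, -0.3],
    [0, 0, -0.8],
    [0, 0, -1.4],
    [0, 0, -2.0],
    [0, 0, -2.5],
    [0, 0, -2.8]
  ],
  "gripper": [0.9, 0.9, 0.9, 0.9, 0.9, 0.9, 0.9, 0.9]
}}

```text
time: 21.3
ee_pos: [0.6224, -0.0391, 0.1359]
tcp_rot: [-180.0, 0.3, 176.2]
wrist_force: [0.6, 0.7, -0.0]
opening: 0.0769
```

```bash
python3 w.py w9 jar .6221 -.0391 .004 capsule .692 -.043 .004; python3 -c "
from h import *
plan(.4437,-.0658,.12,176.2)"
```

```text
tcp [ 0.6228 -0.0391  0.1371] [-180.     0.4  176.2] open 0.0767
jar [ 0.6218 -0.0378] 0.027 [(0.97, [320, 243, 113, 124])]
capsule [ 0.6918 -0.0432] 0.045 [(0.93, [320, 334, 54, 61])]
xyz [4.389, -0.963, 0.297] dr [-0.0007, 0.0004, 0.0001] dist 0.18 t 21.55
```

View pics/w9.png

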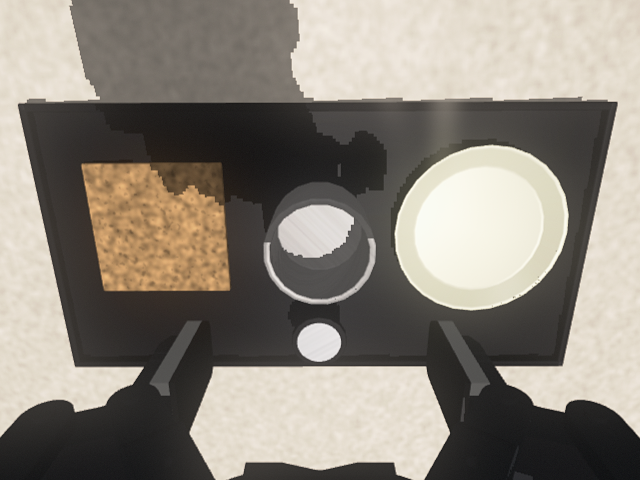

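The jar stands at (320,250), midway, with the capsule behind it at (319,342). Lid next.

Call:
{"op": "step_arm", "data": {
  "dr": [
    [0, 0, 0],
    [0, 0, 0],
    [0, 0, 0],
    [0, 0, 0],
    [0, 0, 0],
    [0, 0, 0],
    [0, 0, 0],
    [0, 0, 0]
  ],
  "xyz": [
    [0.5, -0.1, 0],
    [1.3, -0.3, 0],
    [2.2, -0.5, 0],
    [3.1, -0.7, 0],
    [3.9, -0.9, 0.2],
    [4.3, -0.96, 0.29],
    [4.39, -0.96, 0.29],
    [4.39, -0.96, 0.29]
  ],
  "gripper": [0.7, 0.6, 0.6, 0.6, 0.6, 0.6, 0.6, 0.6]
}}

```text
time: 22.35
ee_pos: [0.4438, -0.0657, 0.1208]
tcp_rot: [-180.0, 0.1, 176.2]
wrist_force: [0.9, -0.5, -0.1]
opening: 0.0515
```

```bash
python3 w.py w10 lid .4437 -.066 0; python3 -c "
from h import *
plan(.4437,-.0658,.018,176.2)"
```

```text
tcp [ 0.4444 -0.0657  0.1209] [-1.800e+02  1.000e-01  1.762e+02] open 0.0511
lid [ 0.4431 -0.0657] 0.024 [(0.81, [318, 236, 106, 101])]
xyz [0.031, -0.004, 2.575] dr [-0.0007, 0.0017, 0.0004] dist 0.103 t 22.5
```

View pics/w10.png

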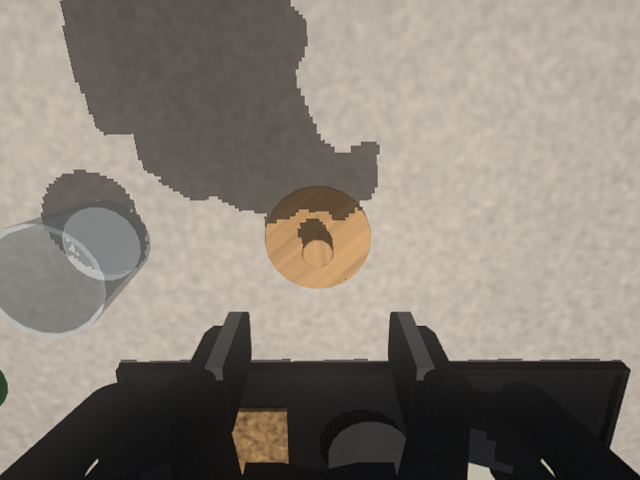

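Call:
{"op": "step_arm", "data": {
  "dr": [
    [0, 0, 0],
    [0, 0, 0],
    [0, 0, 0],
    [0, 0, 0],
    [0, 0, 0],
    [0, 0, 0],
    [0, 0, 0],
    [0, 0, 0]
  ],
  "xyz": [
    [0.03, 0, 0.6],
    [0.03, 0, 1.2],
    [0.03, 0, 1.8],
    [0.03, 0, 2.3],
    [0.03, 0, 2.5],
    [0.03, 0, 2.54],
    [0.03, 0, 2.54],
    [0.03, 0, 2.54]
  ],
  "gripper": [0.5, 0.5, 0.5, 0.5, 0.5, 0.5, 0.4, 0.3],
  "squeeze": 30
}}

```text
time: 23.3
ee_pos: [0.4438, -0.0658, 0.0206]
tcp_rot: [-180.0, 0.2, 176.2]
wrist_force: [-0.7, -0.4, -0.2]
opening: 0.0255
```

Call:
{"op": "step_arm", "data": {
  "dr": [
    [0, 0, 0],
    [0, 0, 0],
    [0, 0, 0],
    [0, 0, 0],
    [0, 0, 0],
    [0, 0, 0],
    [0, 0, 0],
    [0, 0, 0]
  ],
  "xyz": [
    [0, 0, 0],
    [0, 0, 0],
    [0, 0, 0],
    [0, 0, 0],
    [0, 0, 0],
    [0, 0, 0],
    [0, 0, 0],
    [0, 0, 0]
  ],
  "gripper": [0.25, 0.15, 0.1, 0.05, 0.05, 0.05, 0.05, 0.05]
}}

```text
time: 24.1
ee_pos: [0.4436, -0.0658, 0.0205]
tcp_rot: [-180.0, 0.2, 176.2]
wrist_force: [-0.6, 0.1, 6.0]
opening: 0.0169
```

Call:
{"op": "step_arm", "data": {
  "dr": [
    [0, 0, 0],
    [0, 0, 0],
    [0, 0, 0],
    [0, 0, 0],
    [0, 0, 0],
    [0, 0, 0],
    [0, 0, 0],
    [0, 0, 0]
  ],
  "xyz": [
    [0, 0, -0.2],
    [0, 0, -0.6],
    [0, 0, -1.2],
    [0, 0, -1.8],
    [0, 0, -2.4],
    [0, 0, -2.8],
    [0, 0, -3.0],
    [0, 0, -3.0]
  ],
  "gripper": [0.05, 0.05, 0.05, 0.05, 0.05, 0.05, 0.05, 0.05]
}}

```text
time: 24.9
ee_pos: [0.4432, -0.0657, 0.1405]
tcp_rot: [-179.9, 0.2, 176.2]
wrist_force: [0.3, -0.8, -0.9]
opening: 0.0165
```

```bash
python3 -c "
from h import *
snap('wrist','w11.png')
plan(.6219,-.0385,.12,176.2)"
```

```text
xyz [-4.421, 0.973, 0.495] dr [-0.0007, 0.0019, 0.0001] dist 0.182 t 24.95
```

View pics/w11.png

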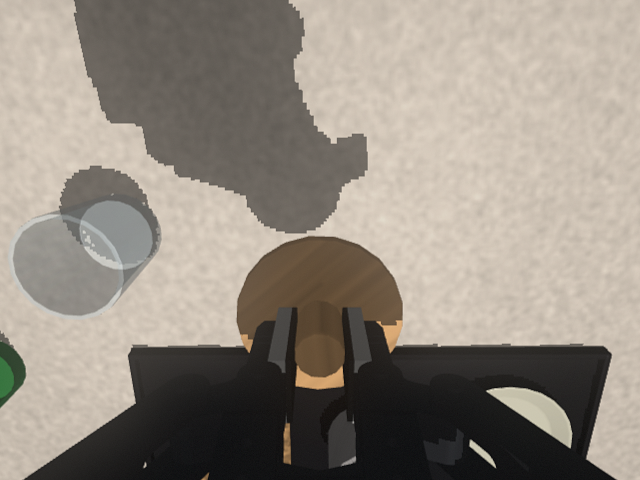

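Call:
{"op": "step_arm", "data": {
  "dr": [
    [0, 0, 0],
    [0, 0, 0],
    [0, 0, 0],
    [0, 0, 0],
    [0, 0, 0],
    [0, 0, 0],
    [0, 0, 0],
    [0, 0, 0]
  ],
  "xyz": [
    [-0.4, 0.1, 0],
    [-1.2, 0.3, 0],
    [-2.1, 0.5, 0],
    [-3.0, 0.7, 0],
    [-3.8, 0.9, 0.2],
    [-4.3, 0.97, 0.4],
    [-4.42, 0.97, 0.5],
    [-4.42, 0.97, 0.5]
  ],
  "gripper": [0.05, 0.05, 0.05, 0.05, 0.05, 0.05, 0.05, 0.05]
}}

```text
time: 25.75
ee_pos: [0.621, -0.0386, 0.1176]
tcp_rot: [-180.0, -0.1, 176.2]
wrist_force: [0.1, 0.8, -0.9]
opening: 0.0167
```

```bash
python3 -c "
from h import *
bot.camera('top')
plan(.6222,-.0388,.080,176.2)"
```

```text
xyz [-0.037, 0.002, 0.969] dr [-0.0008, -0.0007, -0.0] dist 0.039 t 25.8
```

Call:
{"op": "step_arm", "data": {
  "dr": [
    [0, 0, 0],
    [0, 0, 0],
    [0, 0, 0],
    [0, 0, 0],
    [0, 0, 0],
    [0, 0, 0],
    [0, 0, 0],
    [0, 0, 0]
  ],
  "xyz": [
    [-0.03, 0, 0.3],
    [-0.03, 0, 0.6],
    [-0.03, 0, 0.85],
    [-0.03, 0, 0.97],
    [-0.03, 0, 0.97],
    [-0.03, 0, 1.0],
    [-0.03, 0, 1.05],
    [-0.03, 0, 1.1]
  ],
  "gripper": [0.05, 0.05, 0.05, 0.05, 0.05, 0.05, 0.05, 0.05]
}}

```text
time: 26.6
ee_pos: [0.6233, -0.0387, 0.0761]
tcp_rot: [-180.0, 0.1, 176.2]
wrist_force: [0.0, -0.4, -0.3]
opening: 0.0167
```

```bash
python3 -c "
from h import *
plan(.6222,-.0388,.067,176.2)"
```

```text
xyz [0.029, -0.003, 0.228] dr [-0.0007, 0.0025, 0.0001] dist 0.009 t 26.6
```

Call:
{"op": "step_arm", "data": {
  "dr": [
    [0, 0, 0],
    [0, 0, 0],
    [0, 0, 0],
    [0, 0, 0],
    [0, 0, 0],
    [0, 0, 0],
    [0, 0, 0],
    [0, 0, 0]
  ],
  "xyz": [
    [0.03, 0, 0.05],
    [0.03, 0, 0.1],
    [0.03, 0, 0.14],
    [0.03, 0, 0.17],
    [0.03, 0, 0.2],
    [0.03, 0, 0.22],
    [0.03, 0, 0.22],
    [0.03, 0, 0.22]
  ],
  "gripper": [0.05, 0.05, 0.05, 0.05, 0.05, 0.05, 0.05, 0.05]
}}

```text
time: 27.4
ee_pos: [0.6219, -0.0387, 0.0671]
tcp_rot: [-180.0, 0.1, 176.2]
wrist_force: [0.6, 0.9, -1.0]
opening: 0.0167
```

Force stays near zero at z 0.067, so the plug is inside the mouth. Releasing.

Call:
{"op": "step_arm", "data": {
  "dr": [
    [0, 0, 0],
    [0, 0, 0],
    [0, 0, 0],
    [0, 0, 0],
    [0, 0, 0],
    [0, 0, 0],
    [0, 0, 0],
    [0, 0, 0]
  ],
  "xyz": [
    [0, 0, 0.02],
    [0, 0, 0.02],
    [0, 0, 0.02],
    [0, 0, 0.02],
    [0, 0, 0.02],
    [0, 0, 0.02],
    [0, 0, 0.02],
    [0, 0, 0]
  ],
  "gripper": [0.05, 0.05, 0.1, 0.2, 0.3, 0.4, 0.5, 0.5]
}}

```text
time: 28.2
ee_pos: [0.6218, -0.0387, 0.0668]
tcp_rot: [-180.0, 0.1, 176.2]
wrist_force: [0.0, -1.2, -0.4]
opening: 0.0429
```

Call:
{"op": "step_arm", "data": {
  "dr": [
    [0, 0, 0],
    [0, 0, 0],
    [0, 0, 0],
    [0, 0, 0],
    [0, 0, 0],
    [0, 0, 0],
    [0, 0, 0],
    [0, 0, 0]
  ],
  "xyz": [
    [0, 0, -0.1],
    [0, 0, -0.5],
    [0, 0, -1.0],
    [0, 0, -1.5],
    [0, 0, -2.0],
    [0, 0, -2.4],
    [0, 0, -2.6],
    [0, 0, -2.6]
  ],
  "gripper": [0.6, 0.6, 0.6, 0.6, 0.6, 0.6, 0.6, 0.6]
}}

```text
time: 29.0
ee_pos: [0.6222, -0.0386, 0.1723]
tcp_rot: [-180.0, 0.2, 176.2]
wrist_force: [-0.1, 0.8, -1.1]
opening: 0.0511
```

```bash
python3 w.py w12 lid .622 -.039 .046 jar .622 -.039 .004; python3 -c "
from h import *
plan(.433,.346,.16,176.2);snap('top','t12.png')"
```

```text
tcp [ 0.6219 -0.0386  0.1711] [-1.800e+02  1.000e-01  1.762e+02] open 0.051
lid none [] [317. 231.]
jar none [(0.86, [318, 188, 78, 27])] [317. 215.]
xyz [5.335, 9.281, 0.241] dr [-0.0008, 0.0001, 0.0] dist 0.428 t 29.25
```

View pics/w12.png

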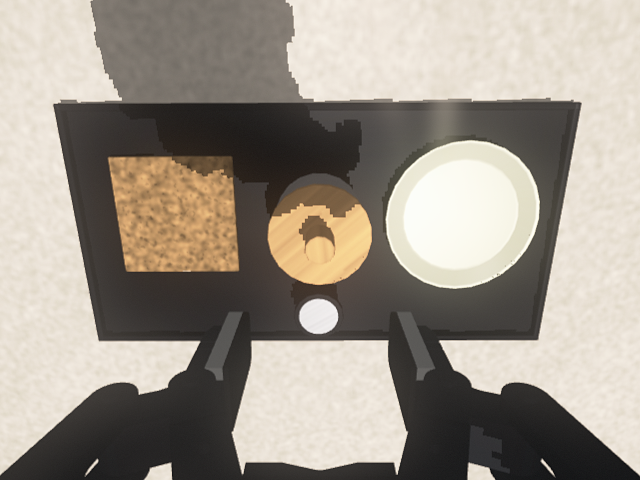

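The lid sits on the jar at (320,235) with the disc level. Now the cup and its handle direction.

```bash
python3 -c "
from h import *
c=bot.camera('top')
a=ray(c,(162.75,306.5),.058);b=ray(c,(151,285.5),.045)
print(a,b,np.hypot(*(b-a)[:2]),np.degrees(np.arctan2(*(b-a)[:2][::-1])))"
```

```text
[0.43079158 0.34634985 0.058     ] [0.47253459 0.37344657 0.045     ] 0.04976655868909844 32.98888621537233
```

Call:
{"op": "step_arm", "data": {
  "dr": [
    [0, 0, 0],
    [0, 0, 0],
    [0, 0, 0],
    [0, 0, 0],
    [0, 0, 0],
    [0, 0, 0],
    [0, 0, 0],
    [0, 0, 0]
  ],
  "xyz": [
    [0.5, 0.8, 0],
    [1.1, 1.9, 0],
    [1.8, 3.1, 0],
    [2.5, 4.3, 0],
    [3.2, 5.5, 0],
    [3.9, 6.7, 0],
    [4.5, 7.8, 0],
    [5.2, 8.9, 0]
  ],
  "gripper": [1, 1, 1, 1, 1, 1, 1, 1]
}}

```text
time: 30.15
ee_pos: [0.448, 0.3102, 0.1703]
tcp_rot: [-180.0, 0.1, 176.2]
wrist_force: [1.0, -0.6, 0.4]
opening: 0.0855
```

```bash
python3 w.py w13 cup .433 .346 0;python3 -c "
from h import *
plan(.433,.346,.16,176.2);snap('top','t12.png')"
```

```text
tcp [0.4448 0.3155 0.1701] [179.9   0.  176.4] open 0.0857
cup [0.4305 0.347 ] 0.059 [(0.97, [575, 189, 126, 99]), (0.83, [378, 210, 104, 108])]
xyz [0.417, 0.854, 0.251] dr [-0.0009, 0.0013, 0.0049] dist 0.039 t 30.3
```

View pics/w13.png

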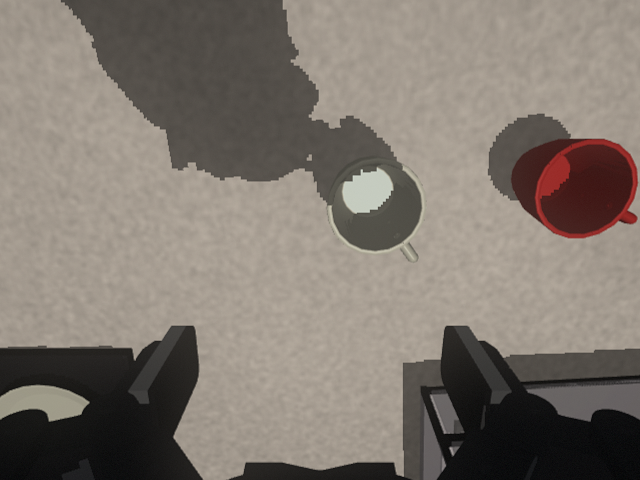

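The white cup is at (375,205) with its handle pointing about 33° in world; the red decoy is at right (580,188). I'll turn the jaws across the handle (yaw 213°).

```bash
python3 -c "
from h import *
plan(.4305,.347,.11,213)"
```

```text
xyz [0.509, 0.909, 1.502] dr [-0.0016, 0.0011, -0.6394] dist 0.073 t 30.35
```

Call:
{"op": "step_arm", "data": {
  "dr": [
    [0, 0, -0.1],
    [0, 0, -0.22],
    [0, 0, -0.34],
    [0, 0, -0.46],
    [0, 0, -0.57],
    [0, 0, -0.64],
    [0, 0, -0.64],
    [0, 0, -0.64]
  ],
  "xyz": [
    [0.5, 0.9, 0.2],
    [0.51, 0.91, 0.6],
    [0.51, 0.91, 0.9],
    [0.51, 0.91, 1.2],
    [0.51, 0.91, 1.4],
    [0.51, 0.91, 1.5],
    [0.51, 0.91, 1.5],
    [0.51, 0.91, 1.5]
  ],
  "gripper": [1, 1, 1, 1, 1, 1, 1, 1]
}}

```text
time: 31.15
ee_pos: [0.432, 0.3453, 0.1105]
tcp_rot: [-179.9, 0.1, -147.3]
wrist_force: [0.5, 0.1, -1.0]
opening: 0.0854
```

```bash
python3 w.py w14 cup .431 .347 0;python3 -c "
from h import *
plan(.4305,.347,.022,213)"
```

```text
tcp [0.4319 0.3456 0.1107] [-1.799e+02  1.000e-01 -1.473e+02] open 0.0857
cup none [(0.97, [518, 360, 125, 107]), (0.82, [322, 278, 128, 147])] [321. 238.]
xyz [0.016, 0.043, 2.219] dr [-0.0016, 0.0015, -0.0041] dist 0.089 t 31.3
```

View pics/w14.png

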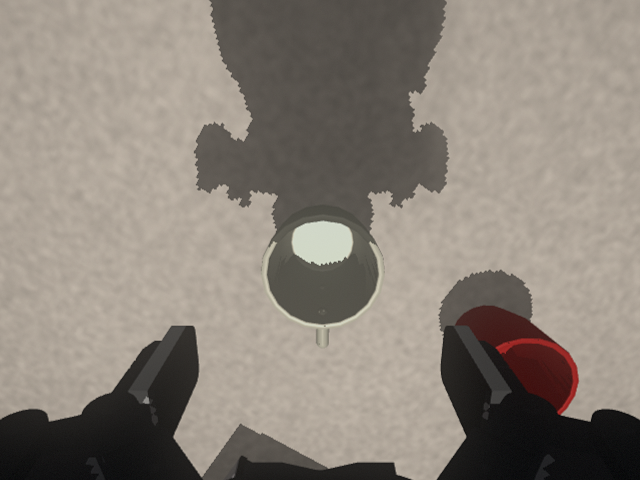

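The cup is centred at (322,275) with its handle straight down the picture, clear of both pads. Descending to grasp.

Call:
{"op": "step_arm", "data": {
  "dr": [
    [0, 0, 0],
    [0, 0, 0],
    [0, 0, 0],
    [0, 0, 0],
    [0, 0, 0],
    [0, 0, 0],
    [0, 0, 0],
    [0, 0, 0]
  ],
  "xyz": [
    [0.02, 0.04, 0.5],
    [0.02, 0.04, 1.0],
    [0.02, 0.04, 1.5],
    [0.02, 0.04, 1.95],
    [0.02, 0.04, 2.18],
    [0.02, 0.04, 2.2],
    [0.02, 0.04, 2.2],
    [0.02, 0.04, 2.2]
  ],
  "gripper": [1, 1, 1, 1, 1, 1, 0.9, 0.8],
  "squeeze": 30
}}

```text
time: 32.1
ee_pos: [0.4305, 0.3475, 0.0235]
tcp_rot: [-179.9, 0.1, -147.1]
wrist_force: [-0.1, 0.3, 0.9]
opening: 0.0686
```

Call:
{"op": "step_arm", "data": {
  "dr": [
    [0, 0, 0],
    [0, 0, 0],
    [0, 0, 0],
    [0, 0, 0],
    [0, 0, 0],
    [0, 0, 0],
    [0, 0, 0],
    [0, 0, 0]
  ],
  "xyz": [
    [0, 0, 0],
    [0, 0, 0],
    [0, 0, 0],
    [0, 0, 0],
    [0, 0, 0],
    [0, 0, 0],
    [0, 0, 0],
    [0, 0, 0]
  ],
  "gripper": [0.75, 0.65, 0.6, 0.5, 0.5, 0.5, 0.5, 0.5]
}}

```text
time: 32.9
ee_pos: [0.4305, 0.3473, 0.0234]
tcp_rot: [-179.9, 0.2, -147.1]
wrist_force: [0.6, -1.0, 5.5]
opening: 0.0594
```

Call:
{"op": "step_arm", "data": {
  "dr": [
    [0, 0, 0],
    [0, 0, 0],
    [0, 0, 0],
    [0, 0, 0],
    [0, 0, 0],
    [0, 0, 0],
    [0, 0, 0],
    [0, 0, 0]
  ],
  "xyz": [
    [0, 0, -0.1],
    [0, 0, -0.3],
    [0, 0, -0.6],
    [0, 0, -1.0],
    [0, 0, -1.4],
    [0, 0, -1.8],
    [0, 0, -2.0],
    [0, 0, -2.0]
  ],
  "gripper": [0.5, 0.5, 0.5, 0.5, 0.5, 0.5, 0.5, 0.5]
}}

```text
time: 33.7
ee_pos: [0.4304, 0.3476, 0.104]
tcp_rot: [-179.9, 0.2, -147.1]
wrist_force: [0.0, 0.3, -2.3]
opening: 0.0595
```

```bash
python3 -c "
from h import *
snap('wrist','w15.png')
plan(.629,.0652,.14,213)"
```

```text
xyz [-0.351, -8.624, -0.915] dr [-0.0015, 0.0019, -0.0022] dist 0.347 t 33.75
```

View pics/w15.png

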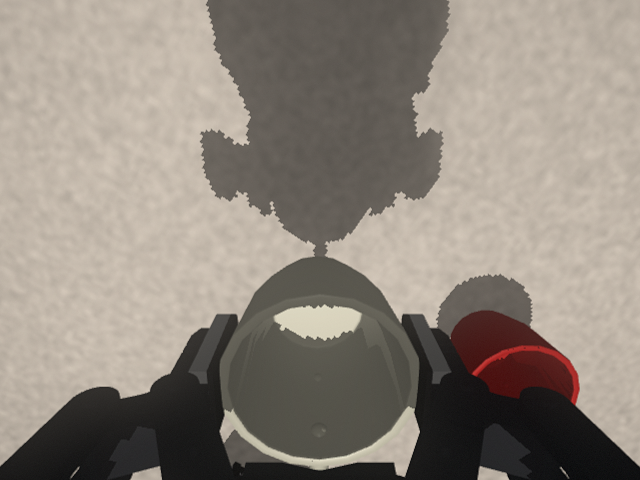

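Call:
{"op": "step_arm", "data": {
  "dr": [
    [0, 0, 0],
    [0, 0, 0],
    [0, 0, 0],
    [0, 0, 0],
    [0, 0, 0],
    [0, 0, 0],
    [0, 0, 0],
    [0, 0, 0]
  ],
  "xyz": [
    [0, -0.4, -0.2],
    [0, -1.1, -0.5],
    [-0.1, -2.0, -0.8],
    [-0.1, -2.9, -0.9],
    [-0.2, -3.8, -0.9],
    [-0.2, -4.7, -0.9],
    [-0.3, -5.5, -0.9],
    [-0.3, -6.2, -0.9]
  ],
  "gripper": [0.5, 0.5, 0.5, 0.5, 0.5, 0.5, 0.5, 0.5]
}}

```text
time: 34.55
ee_pos: [0.5753, 0.1429, 0.1382]
tcp_rot: [-179.9, 0.0, -147.2]
wrist_force: [-0.1, 0.7, -1.6]
opening: 0.0592
```

```bash
python3 -c "
from h import *
bot.camera('top')
plan(.629,.0652,.12,213)"
```

```text
xyz [-0.087, -2.277, 0.458] dr [-0.0033, -0.0002, -0.0052] dist 0.093 t 34.6
```

Call:
{"op": "step_arm", "data": {
  "dr": [
    [0, 0, 0],
    [0, 0, 0],
    [0, 0, 0],
    [0, 0, 0],
    [0, 0, 0],
    [0, 0, 0],
    [0, 0, 0],
    [0, 0, 0]
  ],
  "xyz": [
    [0, -0.4, 0],
    [0, -1.0, 0],
    [-0.1, -1.6, 0.1],
    [-0.09, -2.0, 0.3],
    [-0.09, -2.2, 0.45],
    [-0.09, -2.28, 0.45],
    [-0.09, -2.28, 0.45],
    [-0.09, -2.28, 0.45]
  ],
  "gripper": [0.5, 0.5, 0.5, 0.5, 0.5, 0.5, 0.5, 0.5]
}}

```text
time: 35.4
ee_pos: [0.6268, 0.0713, 0.1213]
tcp_rot: [-179.9, 0.1, -147.1]
wrist_force: [0.0, 0.2, -1.8]
opening: 0.0595
```

```bash
python3 -c "
from h import *
snap('wrist','w16.png')
plan(.629,.0652,.05,213)"
```

```text
xyz [0.041, -0.157, 1.786] dr [-0.0018, 0.0015, -0.0014] dist 0.072 t 35.45
```

View pics/w16.png

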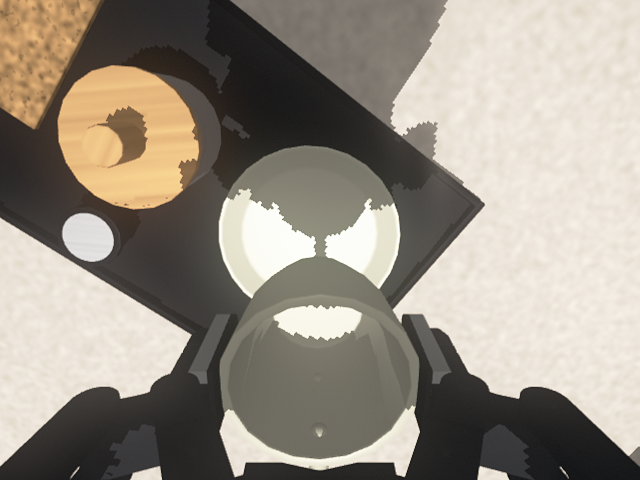

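The cup is held upright over the saucer (310,220), and the lid looks level on the jar at (135,135). Lowering.

Call:
{"op": "step_arm", "data": {
  "dr": [
    [0, 0, 0],
    [0, 0, 0],
    [0, 0, 0],
    [0, 0, 0],
    [0, 0, 0],
    [0, 0, 0],
    [0, 0, 0],
    [0, 0, 0]
  ],
  "xyz": [
    [0.04, -0.15, 0.2],
    [0.04, -0.16, 0.6],
    [0.04, -0.16, 1.0],
    [0.04, -0.16, 1.4],
    [0.04, -0.16, 1.65],
    [0.04, -0.16, 1.78],
    [0.04, -0.16, 1.78],
    [0.04, -0.16, 1.78]
  ],
  "gripper": [0.5, 0.5, 0.5, 0.5, 0.5, 0.5, 0.5, 0.5]
}}

```text
time: 36.25
ee_pos: [0.6296, 0.0645, 0.0504]
tcp_rot: [-179.9, 0.1, -147.1]
wrist_force: [0.2, -0.6, -1.6]
opening: 0.0594
```

```bash
python3 -c "
from h import *
plan(.6293,.0652,.0345,213)"
```

```text
xyz [-0.003, 0.02, 0.396] dr [-0.002, 0.0017, -0.0021] dist 0.016 t 36.25
```

Call:
{"op": "step_arm", "data": {
  "dr": [
    [0, 0, 0],
    [0, 0, 0],
    [0, 0, 0],
    [0, 0, 0],
    [0, 0, 0],
    [0, 0, 0],
    [0, 0, 0],
    [0, 0, 0]
  ],
  "xyz": [
    [0, 0.02, 0.1],
    [0, 0.02, 0.2],
    [0, 0.02, 0.28],
    [0, 0.02, 0.34],
    [0, 0.02, 0.38],
    [0, 0.02, 0.4],
    [0, 0.02, 0.41],
    [0, 0.02, 0.41]
  ],
  "gripper": [0.5, 0.5, 0.5, 0.5, 0.5, 0.5, 0.5, 0.5]
}}

```text
time: 37.05
ee_pos: [0.6289, 0.0651, 0.0336]
tcp_rot: [-179.9, 0.1, -147.1]
wrist_force: [-0.5, 0.0, 0.2]
opening: 0.0592
```

Call:
{"op": "step_arm", "data": {
  "dr": [
    [0, 0, 0],
    [0, 0, 0],
    [0, 0, 0],
    [0, 0, 0],
    [0, 0, 0],
    [0, 0, 0],
    [0, 0, 0],
    [0, 0, 0]
  ],
  "xyz": [
    [0, 0, 0],
    [0, 0, 0],
    [0, 0, 0],
    [0, 0, 0],
    [0, 0, 0],
    [0, 0, 0],
    [0, 0, 0],
    [0, 0, 0]
  ],
  "gripper": [0.65, 0.7, 0.75, 0.8, 0.85, 0.9, 0.9, 0.9]
}}

```text
time: 37.85
ee_pos: [0.6289, 0.065, 0.0334]
tcp_rot: [-179.9, 0.1, -147.1]
wrist_force: [0.9, -0.2, -0.4]
opening: 0.0769
```

Call:
{"op": "step_arm", "data": {
  "dr": [
    [0, 0, 0],
    [0, 0, 0],
    [0, 0, 0],
    [0, 0, 0],
    [0, 0, 0],
    [0, 0, 0],
    [0, 0, 0],
    [0, 0, 0]
  ],
  "xyz": [
    [0, 0, -0.2],
    [0, 0, -0.6],
    [0, 0, -1.1],
    [0, 0, -1.7],
    [0, 0, -2.3],
    [0, 0, -2.9],
    [0, 0, -3.2],
    [0, 0, -3.4]
  ],
  "gripper": [0.9, 0.9, 0.9, 0.9, 0.9, 0.9, 0.9, 0.9]
}}

```text
time: 38.65
ee_pos: [0.6291, 0.0652, 0.1714]
tcp_rot: [-179.8, 0.2, -147.1]
wrist_force: [-0.7, -0.2, 0.2]
opening: 0.0767
```

```bash
python3 w.py w17 cup .629 .065 .010;python3 -c "
from h import *
plan(.436,-.358,.24,180)"
```

```text
tcp [0.6291 0.0652 0.1717] [-179.8    0.2 -147.1] open 0.077
cup [0.6287 0.0646] 0.057 [(0.9, [321, 248, 98, 123])]
xyz [9.786, -6.274, -1.769] dr [-0.0013, 0.0014, 0.5738] dist 0.47 t 38.8
```

View pics/w17.png

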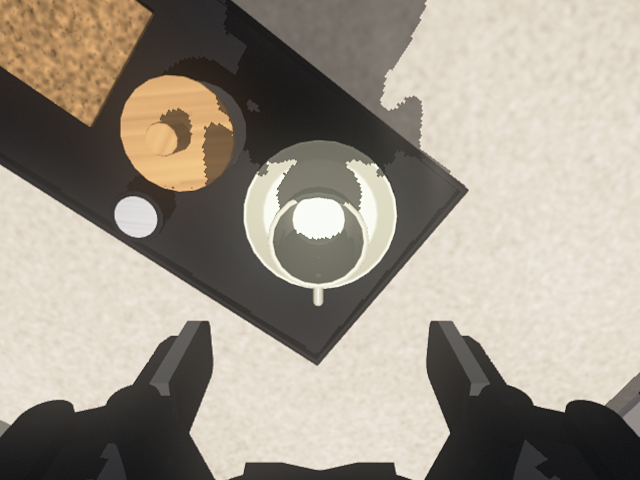

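The cup stands centred on the saucer at (318,240). Fit (0.6287, 0.0646) is within 1 mm of the saucer centre. Now the tall glass, at the same yaw.

Call:
{"op": "step_arm", "data": {
  "dr": [
    [0, 0, 0],
    [0, 0, 0],
    [0, 0, 0],
    [0, 0, 0],
    [0, 0, 0],
    [0, 0, 0],
    [0, 0, 0],
    [0, 0, 0]
  ],
  "xyz": [
    [0.3, -0.2, -0.7],
    [1.2, -0.8, -1.4],
    [2.2, -1.4, -1.77],
    [3.2, -2.05, -1.77],
    [4.2, -2.7, -1.77],
    [5.2, -3.3, -1.77],
    [6.2, -4.0, -1.77],
    [7.2, -4.6, -1.77]
  ],
  "gripper": [1, 1, 1, 1, 1, 1, 1, 1]
}}

```text
time: 39.6
ee_pos: [0.4852, -0.2472, 0.2388]
tcp_rot: [-180.0, 0.0, -147.1]
wrist_force: [0.4, -0.9, -0.3]
opening: 0.0854
```

```bash
python3 w.py w18 tall_glass .436 -.358 0 short_glass .439 -.202 0;python3 -c "
from h import *
plan(.436,-.358,.22,213)"
```

```text
tcp [ 0.4825 -0.2521  0.2388] [-1.799e+02 -1.000e-01 -1.473e+02] open 0.0857
tall_glass [ 0.4347 -0.3589] 0.02 [(0.87, [211, 61, 118, 117]), (0.66, [186, 226, 116, 104])]
short_glass [ 0.4387 -0.2014] 0.033 [(0.69, [404, 194, 84, 86]), (0.59, [210, 61, 122, 117])]
xyz [2.583, -1.682, 0.48] dr [-0.0002, 0.0005, -0.003] dist 0.125 t 39.85
```

View pics/w18.png

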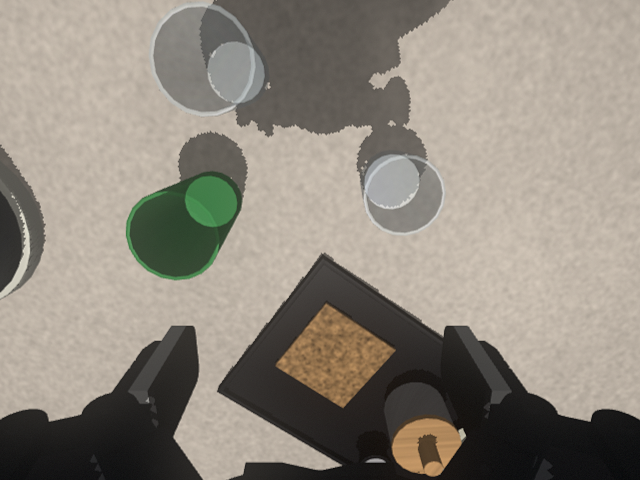

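The clear tall glass is at (210,60), the green decoy at (185,225), and the short glass at (404,195). Moving over the clear tall one.

```bash
python3 -c "
from h import *
plan(.435,-.3585,.19,213)"
```

```text
xyz [2.611, -1.678, 1.23] dr [-0.0002, 0.0005, -0.003] dist 0.134 t 39.85
```

Call:
{"op": "step_arm", "data": {
  "dr": [
    [0, 0, 0],
    [0, 0, 0],
    [0, 0, 0],
    [0, 0, 0],
    [0, 0, 0],
    [0, 0, 0],
    [0, 0, 0],
    [0, 0, 0]
  ],
  "xyz": [
    [0.7, -0.45, 0],
    [1.5, -0.95, 0],
    [2.2, -1.4, 0.2],
    [2.6, -1.68, 0.5],
    [2.61, -1.68, 0.9],
    [2.61, -1.68, 1.2],
    [2.61, -1.68, 1.23],
    [2.61, -1.68, 1.23]
  ],
  "gripper": [1, 1, 1, 1, 1, 1, 1, 1]
}}

```text
time: 40.65
ee_pos: [0.4359, -0.3578, 0.1909]
tcp_rot: [-179.9, 0.0, -147.0]
wrist_force: [-0.1, -0.3, 0.5]
opening: 0.0854
```

```bash
python3 w.py w19 tall_glass .435 -.3585 0;python3 -c "
from h import *
plan(.435,-.3585,.062,213)"
```

```text
tcp [ 0.436  -0.358   0.1915] [-1.799e+02  1.000e-01 -1.470e+02] open 0.0853
tall_glass none [(0.9, [272, 376, 100, 155]), (0.79, [319, 240, 116, 134])] [318. 206.]
xyz [0.025, 0.021, 3.247] dr [-0.0028, 0.0014, -0.0012] dist 0.13 t 40.8
```

View pics/w19.png

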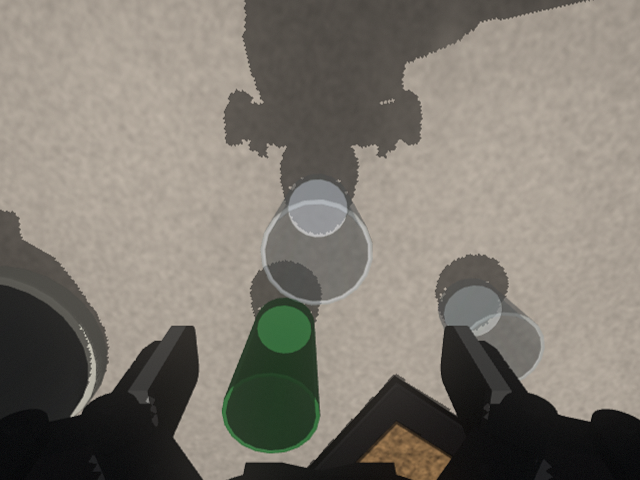

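The glass is centred. Its foot at (317,207) matches the predicted (318,206), and green is clear below it in the picture. Descending to grasp.

Call:
{"op": "step_arm", "data": {
  "dr": [
    [0, 0, 0],
    [0, 0, 0],
    [0, 0, 0],
    [0, 0, 0],
    [0, 0, 0],
    [0, 0, 0],
    [0, 0, 0],
    [0, 0, 0]
  ],
  "xyz": [
    [0.02, 0.02, 0.5],
    [0.02, 0.02, 1.0],
    [0.02, 0.02, 1.6],
    [0.02, 0.02, 2.2],
    [0.02, 0.02, 2.8],
    [0.02, 0.02, 3.2],
    [0.02, 0.02, 3.25],
    [0.02, 0.02, 3.25]
  ],
  "gripper": [1, 1, 1, 1, 1, 1, 1, 1],
  "squeeze": 35
}}

```text
time: 41.6
ee_pos: [0.4347, -0.3586, 0.0616]
tcp_rot: [-179.9, 0.1, -147.1]
wrist_force: [-0.3, 0.8, 0.8]
opening: 0.0853
```

Call:
{"op": "step_arm", "data": {
  "dr": [
    [0, 0, 0],
    [0, 0, 0],
    [0, 0, 0],
    [0, 0, 0],
    [0, 0, 0],
    [0, 0, 0],
    [0, 0, 0],
    [0, 0, 0]
  ],
  "xyz": [
    [0, 0, 0],
    [0, 0, 0],
    [0, 0, 0],
    [0, 0, 0],
    [0, 0, 0],
    [0, 0, 0],
    [0, 0, 0],
    [0, 0, 0]
  ],
  "gripper": [0.85, 0.75, 0.65, 0.6, 0.5, 0.5, 0.5, 0.5]
}}

```text
time: 42.4
ee_pos: [0.4352, -0.3592, 0.0627]
tcp_rot: [-179.8, 0.1, -147.1]
wrist_force: [0.1, 0.4, 5.4]
opening: 0.0606
```

Call:
{"op": "step_arm", "data": {
  "dr": [
    [0, 0, 0],
    [0, 0, 0],
    [0, 0, 0],
    [0, 0, 0],
    [0, 0, 0],
    [0, 0, 0],
    [0, 0, 0],
    [0, 0, 0]
  ],
  "xyz": [
    [0, 0, -0.1],
    [0, 0, -0.4],
    [0, 0, -0.9],
    [0, 0, -1.5],
    [0, 0, -2.1],
    [0, 0, -2.7],
    [0, 0, -3.2],
    [0, 0, -3.4]
  ],
  "gripper": [0.5, 0.5, 0.5, 0.5, 0.5, 0.5, 0.5, 0.5]
}}

```text
time: 43.2
ee_pos: [0.4347, -0.3589, 0.1999]
tcp_rot: [-179.7, 0.1, -147.1]
wrist_force: [-1.3, 0.0, -1.1]
opening: 0.0603
```

```bash
python3 -c "
from h import *
snap('wrist','w20.png');snap('scene','s20.png')
plan(.6151,-.1434,.20,213)"
```

```text
xyz [-6.713, 2.075, -0.038] dr [-0.0036, 0.0016, -0.0022] dist 0.281 t 43.3
```

View pics/w20.png

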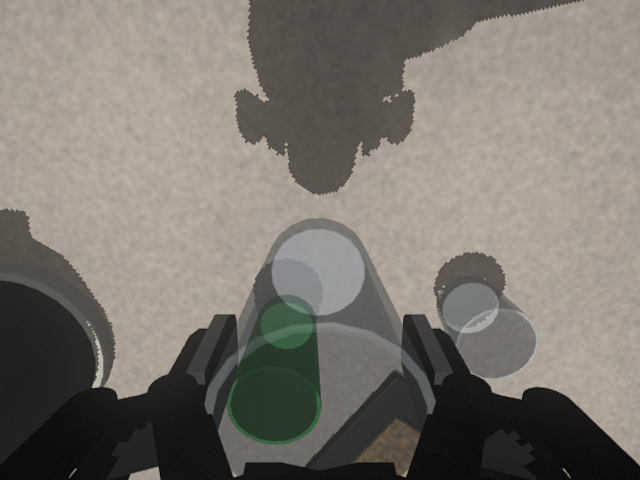

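View pics/s20.png

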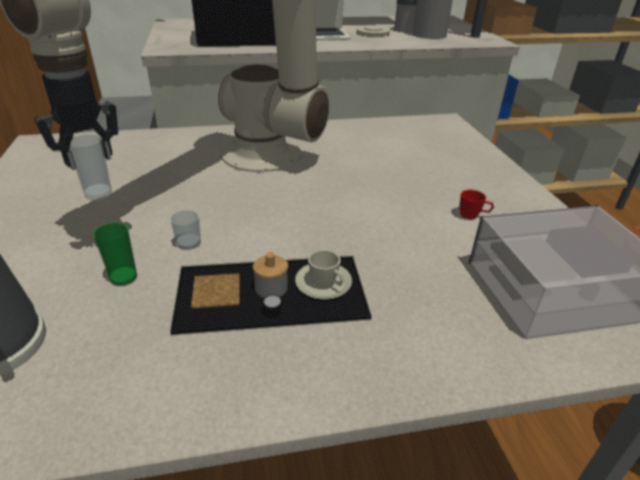

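The scene view shows everything so far placed on the tray and the clear glass held upright. Now I'll carry it to the coaster, above everything else.

Call:
{"op": "step_arm", "data": {
  "dr": [
    [0, 0, 0],
    [0, 0, 0],
    [0, 0, 0],
    [0, 0, 0],
    [0, 0, 0],
    [0, 0, 0],
    [0, 0, 0],
    [0, 0, 0]
  ],
  "xyz": [
    [-0.2, 0.4, -0.1],
    [-0.7, 0.9, -0.2],
    [-1.5, 1.4, -0.2],
    [-2.4, 1.7, -0.2],
    [-3.3, 1.9, -0.2],
    [-4.2, 2.0, -0.2],
    [-5.1, 2.07, -0.2],
    [-5.8, 2.07, -0.1]
  ],
  "gripper": [0.5, 0.5, 0.5, 0.5, 0.5, 0.5, 0.5, 0.5]
}}

```text
time: 44.1
ee_pos: [0.5849, -0.1607, 0.2004]
tcp_rot: [-180.0, 0.0, -147.1]
wrist_force: [0.1, -1.0, -2.2]
opening: 0.0604
```

```bash
python3 -c "
from h import *
bot.camera('top')
plan(.6151,-.1434,.15,213)"
```

```text
xyz [-0.794, -0.059, 1.213] dr [0.0007, 0.001, 0.0007] dist 0.058 t 44.15
```

Call:
{"op": "step_arm", "data": {
  "dr": [
    [0, 0, 0],
    [0, 0, 0],
    [0, 0, 0],
    [0, 0, 0],
    [0, 0, 0],
    [0, 0, 0],
    [0, 0, 0],
    [0, 0, 0]
  ],
  "xyz": [
    [-0.3, -0.02, 0],
    [-0.6, -0.05, 0.1],
    [-0.79, -0.06, 0.3],
    [-0.79, -0.06, 0.6],
    [-0.79, -0.06, 0.9],
    [-0.79, -0.06, 1.15],
    [-0.79, -0.06, 1.21],
    [-0.79, -0.06, 1.21]
  ],
  "gripper": [0.5, 0.5, 0.5, 0.5, 0.5, 0.5, 0.5, 0.5]
}}

```text
time: 44.95
ee_pos: [0.6116, -0.1482, 0.1522]
tcp_rot: [-179.9, 0.0, -147.2]
wrist_force: [0.1, -0.4, -1.1]
opening: 0.0604
```

```bash
python3 -c "
from h import *
snap('wrist','w21.png')
plan(.6151,-.1434,.085,213)"
```

```text
xyz [-0.13, 0.06, 1.698] dr [-0.0018, 0.0011, -0.0025] dist 0.068 t 45.0
```

View pics/w21.png

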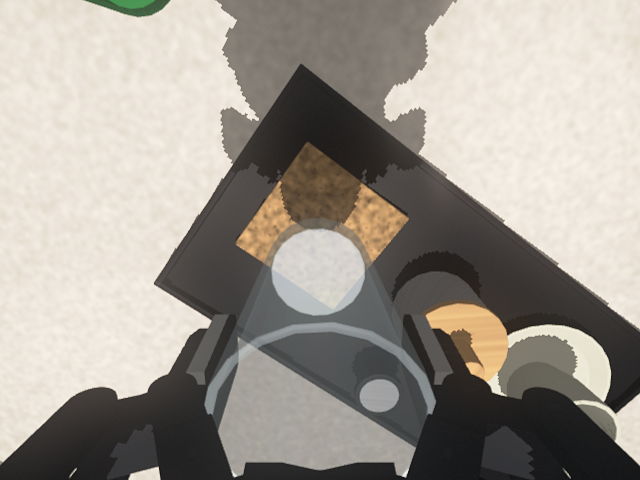

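Call:
{"op": "step_arm", "data": {
  "dr": [
    [0, 0, 0],
    [0, 0, 0],
    [0, 0, 0],
    [0, 0, 0],
    [0, 0, 0],
    [0, 0, 0],
    [0, 0, 0],
    [0, 0, 0]
  ],
  "xyz": [
    [-0.13, 0.06, 0.2],
    [-0.13, 0.06, 0.6],
    [-0.13, 0.06, 1.0],
    [-0.13, 0.06, 1.4],
    [-0.13, 0.06, 1.6],
    [-0.13, 0.06, 1.7],
    [-0.13, 0.06, 1.7],
    [-0.13, 0.06, 1.7]
  ],
  "gripper": [0.5, 0.5, 0.5, 0.5, 0.5, 0.5, 0.5, 0.5]
}}

```text
time: 45.8
ee_pos: [0.6157, -0.1432, 0.0855]
tcp_rot: [-179.9, 0.1, -147.1]
wrist_force: [0.3, -0.3, -2.1]
opening: 0.0602
```

```bash
python3 -c "
from h import *
plan(.6151,-.1434,.0725,213)"
```

```text
xyz [0.015, 0.004, 0.325] dr [-0.0024, 0.0018, -0.0022] dist 0.013 t 45.8
```

Call:
{"op": "step_arm", "data": {
  "dr": [
    [0, 0, 0],
    [0, 0, 0],
    [0, 0, 0],
    [0, 0, 0],
    [0, 0, 0],
    [0, 0, 0],
    [0, 0, 0],
    [0, 0, 0]
  ],
  "xyz": [
    [0.01, 0, 0.1],
    [0.01, 0, 0.18],
    [0.01, 0, 0.24],
    [0.01, 0, 0.28],
    [0.01, 0, 0.31],
    [0.01, 0, 0.33],
    [0.01, 0, 0.34],
    [0.01, 0, 0.34]
  ],
  "gripper": [0.5, 0.5, 0.5, 0.5, 0.5, 0.5, 0.5, 0.5]
}}

```text
time: 46.6
ee_pos: [0.6152, -0.1434, 0.0717]
tcp_rot: [-179.9, 0.1, -147.1]
wrist_force: [-0.4, -0.3, 2.7]
opening: 0.0604
```

Call:
{"op": "step_arm", "data": {
  "dr": [
    [0, 0, 0],
    [0, 0, 0],
    [0, 0, 0],
    [0, 0, 0],
    [0, 0, 0],
    [0, 0, 0],
    [0, 0, 0],
    [0, 0, 0]
  ],
  "xyz": [
    [0, 0, 0],
    [0, 0, 0],
    [0, 0, 0],
    [0, 0, 0],
    [0, 0, 0],
    [0, 0, 0],
    [0, 0, 0],
    [0, 0, 0]
  ],
  "gripper": [0.62, 0.7, 0.75, 0.8, 0.85, 0.9, 0.95, 0.95]
}}

```text
time: 47.4
ee_pos: [0.6149, -0.1434, 0.071]
tcp_rot: [-179.9, 0.1, -147.1]
wrist_force: [0.1, 0.2, 0.5]
opening: 0.081
```

Call:
{"op": "step_arm", "data": {
  "dr": [
    [0, 0, 0],
    [0, 0, 0],
    [0, 0, 0],
    [0, 0, 0],
    [0, 0, 0],
    [0, 0, 0],
    [0, 0, 0],
    [0, 0, 0]
  ],
  "xyz": [
    [0, 0, -0.2],
    [0, 0, -0.6],
    [0, 0, -1.1],
    [0, 0, -1.6],
    [0, 0, -2.1],
    [0, 0, -2.6],
    [0, 0, -3.0],
    [0, 0, -3.2]
  ],
  "gripper": [0.95, 0.95, 0.95, 0.95, 0.95, 0.95, 0.95, 0.95]
}}

```text
time: 48.2
ee_pos: [0.6152, -0.1434, 0.2015]
tcp_rot: [-179.8, 0.2, -147.1]
wrist_force: [0.1, -0.6, 0.7]
opening: 0.081
```

Call:
{"op": "step_arm", "data": {
  "dr": [
    [0, 0, 0],
    [0, 0, 0],
    [0, 0, 0],
    [0, 0, 0],
    [0, 0, 0],
    [0, 0, 0],
    [0, 0, 0],
    [0, 0, 0]
  ],
  "xyz": [
    [0.5, 0, -0.2],
    [1.2, 0, -0.3],
    [2.0, 0, -0.3],
    [2.8, 0, -0.3],
    [3.6, 0, -0.3],
    [4.4, 0, -0.3],
    [5.0, 0, -0.3],
    [5.2, 0, -0.3]
  ],
  "gripper": [0.95, 0.95, 0.95, 0.95, 0.95, 0.95, 0.95, 0.95]
}}

```text
time: 49.0
ee_pos: [0.4384, -0.2571, 0.2113]
tcp_rot: [-179.9, 0.1, -147.2]
wrist_force: [0.2, -0.5, 0.4]
opening: 0.0811
```

```bash
cat > fin.py <<'E'
from h import *
ct=snap("top","tf.png");cs=snap("scene","sf.png")
for n in ("tf","sf"):
    a=cv2.imread(f"pics/{n}.png")
    r=(slice(140,270),slice(250,460)) if n=="tf" else (slice(200,350),slice(160,390))
    cv2.imwrite(f"pics/{n}c.png",cv2.resize(a[r],None,fx=3.4,fy=3.4,interpolation=cv2.INTER_CUBIC))
G=dict(cup=(.629,.065,.010),tall_glass=(.6155,-.1434,.009),jar=(.622,-.039,.004),lid=(.622,-.039,.046),capsule=(.692,-.043,.004),short_glass=(.4395,-.2025,0),saucer=(.629,.065,.004),coaster=(.615,-.143,.004))
for nm,c in(("top",ct),("scene",cs)):
  for th,(x,y,z) in G.items():
    m=locate(th,c,(x,y),z+.02)
    if m is None: print(nm,th,"none");continue
    p,f=fit(th,[(c,m)],(x,y),z,0. if th=="coaster" else None);print(nm,th,p.round(4),round(f,3))
E
python3 fin.py
```

```text
top cup [0.6304 0.0669] 0.122
top tall_glass [ 0.6154 -0.1419] 0.042
top jar [ 0.5788 -0.0142] 0.911
top lid [ 0.623 -0.036] 0.083
top capsule [ 0.6924 -0.0414] 0.055
top short_glass [ 0.4389 -0.1992] 0.037
top saucer [0.6287 0.0666] 0.358
top coaster [ 0.6145 -0.1417 -0.1683] 0.555
scene cup [0.631  0.0627] 0.149
scene tall_glass [ 0.6145 -0.1465] 0.057
scene jar [ 0.6219 -0.0405] 0.546
scene lid none
scene capsule [ 0.694  -0.0455] 0.055
scene short_glass [ 0.4403 -0.2039] 0.137
scene saucer [0.6306 0.0634] 0.483
scene coaster [ 0.6174 -0.1468 -0.7609] 0.405
```

View pics/tfc.png

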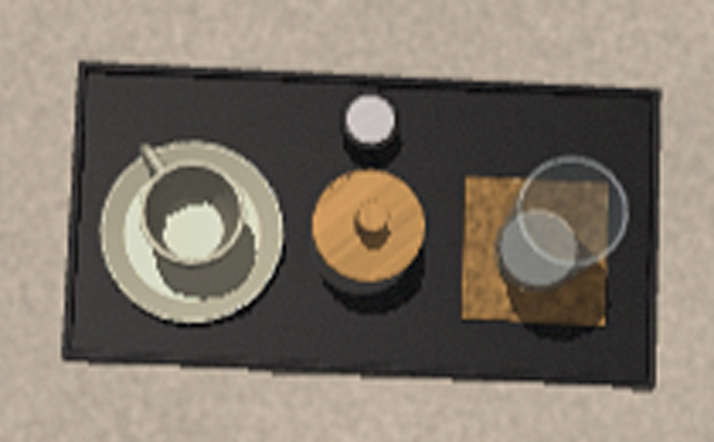

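View pics/sfc.png

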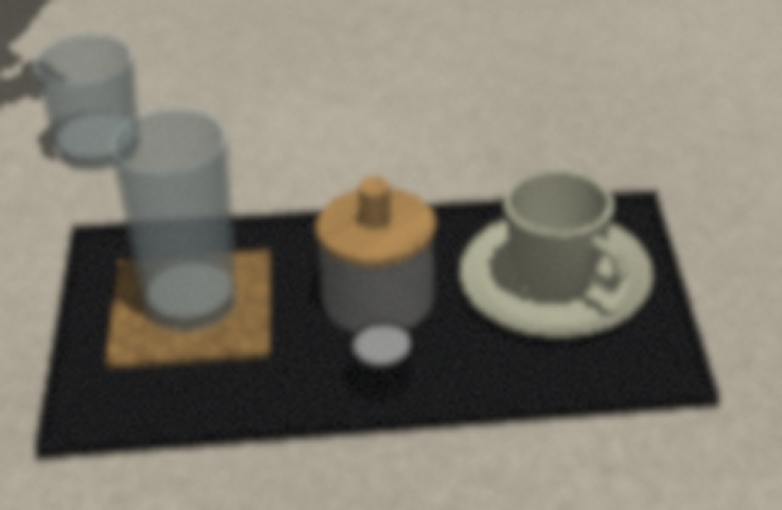

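Everything is in place. The lid's disc sits flat on the jar rim in both views, and the short glass hasn't moved. Handing in.

```bash
python3 -c "
from h import *
print(bot.get_obs()['wrist_force'].round(1));print(bot.job_done());print(bot.get_obs()['time'])"
```

```text
[ 0.   0.9 -0. ]
the job is handed in; nothing more can be done
None
the job is handed in; nothing more can be done
```

The tray is set and I handed the job in at about 50 s; no verdict is reported. The capsule, jar, lid, cup and clear tall glass were each placed in one attempt. The red cup, the green glass and the short glass were left alone.

**Last checks in the top and scene views:**

| Item | Measured position |
|---|---|
| Cup | within about 2 mm of the saucer centre |
| Tall glass | within about 3 mm of the coaster centre |
| Jar | about 2 mm from the saucer-coaster midpoint |
| Lid | seated level on the jar rim |
| Capsule | foil up, about 70 mm behind the midpoint |
| Short glass | moved less than 1 mm |

**Checks that failed or disagreed:**
- **Camera offset:** the top and scene cameras differ by 3 to 5 mm in y. This is a steady calibration offset, so I used the wrist camera for placing, and it read between the two.
- **Poor final fits:** the networks' last outlines of the jar, saucer and coaster were poor because other things partly hide them. The jar figure comes from the wrist fit taken before the lid went on. Saucer and coaster centres come from earlier, unobstructed fits.
- **Lid:** it was not found in the last scene view or in the wrist view after seating, so I judged its seat from the pictures, the release height and the top-view fit.
- **Joint limit:** early on, joint 6 stopped at its range limit. I turned the tool half round, which cost a few seconds.

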